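# Turn the ageing goat's cheeses onto fresh draining discs

## Task

Turn the little goat's cheeses with the hinged cheese turner: put a cheese, ashed face up, in a pocket of its turning tray for every cheese on the board, and a fresh draining disc in the nest opposite each loaded pocket. Close the keeper rods fully over the cheeses, swing the tray right over onto the nests, open the keeper fully so that the cheeses drop onto their discs, and swing the empty tray all the way back. In the end every cheese must lie ashed face down, flat on a disc in a nest, with the keeper left open; leave the other things round the work alone.

Things in the scene. Friction and masses are not known exactly. Their poses are not given: they have to be found in the camera images.
- turner: cheese turner, fixed: drip tray 232 x 196 mm, white deck 200 x 76 mm (top 58 mm above the worktop) centred at y = +56 mm with 3 nests. Origin at the centre of its underside, below the hinge; x along the hinge (away from the robot at yaw 0), y from the loading side to the deck, z up. Hinge: 8 mm rod along x at y = 0, z = 76 mm, brackets 30 mm wide at x = +-113 mm, 87 mm high
- nest_1 (a point): nest 1 on the deck (1 nearest the robot, 68 mm apart along x): where the centre of a disc lies when seated, 62 mm above the worktop. Four upright 8 mm pins at x, y = +-21 mm, tops 10 mm above this point; they leave 52 mm for the disc, and room for a finger between pins on the +y and -y side. A turned cheese on the disc has its centre 18 mm above this point. Axes as the turner's
- nest_2 (a point): nest 2 on the deck (1 nearest the robot, 68 mm apart along x): where the centre of a disc lies when seated, 62 mm above the worktop. Four upright 8 mm pins at x, y = +-21 mm, tops 10 mm above this point; they leave 52 mm for the disc, and room for a finger between pins on the +y and -y side. A turned cheese on the disc has its centre 18 mm above this point. Axes as the turner's
- nest_3 (a point): nest 3 on the deck (1 nearest the robot, 68 mm apart along x): where the centre of a disc lies when seated, 62 mm above the worktop. Four upright 8 mm pins at x, y = +-21 mm, tops 10 mm above this point; they leave 52 mm for the disc, and room for a finger between pins on the +y and -y side. A turned cheese on the disc has its centre 18 mm above this point. Axes as the turner's
- pocket_1 (a point): pocket 1 of the tray, opposite nest 1: where the centre of a seated cheese lies, 58 mm above the worktop with the tray open; the floor is 14 mm below. Four 8 mm pins at x, y = +-21 mm, 20 mm tall, leave 50 mm for the cheese, and room for a finger between pins on the +y and -y side; a seated cheese stands 8 mm above the pins. z points out of the pocket (up when open), x along the hinge
- pocket_2 (a point): pocket 2 of the tray, opposite nest 2: where the centre of a seated cheese lies, 58 mm above the worktop with the tray open; the floor is 14 mm below. Four 8 mm pins at x, y = +-21 mm, 20 mm tall, leave 50 mm for the cheese, and room for a finger between pins on the +y and -y side; a seated cheese stands 8 mm above the pins. z points out of the pocket (up when open), x along the hinge
- pocket_3 (a point): pocket 3 of the tray, opposite nest 3: where the centre of a seated cheese lies, 58 mm above the worktop with the tray open; the floor is 14 mm below. Four 8 mm pins at x, y = +-21 mm, 20 mm tall, leave 50 mm for the cheese, and room for a finger between pins on the +y and -y side; a seated cheese stands 8 mm above the pins. z points out of the pocket (up when open), x along the hinge
- tray (a joint): angle (rad) of the aluminium turning tray about the hinge: 0 = open, level on the loading side, pockets up (as it starts); pi (3.14) = swung right over, face down above the deck; stops at both ends. 0.5 kg; the hinge is stiff, so it stays at any angle where it is left; it takes up to about 8 N at the bar
- tray_bar (a point): middle of the tray's blue grip bar, 12 mm thick, 90 mm long, parallel to the hinge, 178 mm from it and level with it (76 mm up at both ends of the swing), 38 mm to -x of the tray's middle. The blue sleeve turns freely: pinch it from above and lead it in a half circle about the hinge, hand upright. The keeper's post stands 46 mm inside it. Axes as the tray's (x along the hinge, y towards the hinge)
- keeper (a joint): travel (m) of the keeper, two combs of 5 mm steel rods geared together on the tray: 0 = open (start), a rod stands 29 mm to either side of each pocket's middle, so that cheeses can go in or drop out; 0.021 = closed, two rods 17 mm apart lie across each pocket, 1.5 mm over a seated cheese, and hold it. The rods are 16 to 21 mm above the pocket points. Stops at both ends, stays where left (2 N)
- keeper_post (a point): middle of the keeper's blue upright post, 14 mm thick, reaching 30 mm above and below this point, inside the loop of the grip bar on a 6 mm rod at this height, 132 mm from the hinge, 62 mm (open) to 41 mm (closed) to -x of the tray's middle. Slid to the tray's +x it closes the keeper, to -x it opens it, with the tray open or over; this point is then 76 mm above the worktop. Axes as the tray's
- cheese_1: small firm goat's cheese, rigid, a round 46 mm across and 28 mm high (50 to 100 g), cream rind; one face dusted dark grey with ash, the other plain with a straw-mat print. Origin at its centre; its z axis points out of the ashed face. It starts ashed face up on the board. Two or three cheeses are there; the others are absent
- cheese_2: small firm goat's cheese, rigid, a round 46 mm across and 28 mm high (50 to 100 g), cream rind; one face dusted dark grey with ash, the other plain with a straw-mat print. Origin at its centre; its z axis points out of the ashed face. It starts ashed face up on the board. Two or three cheeses are there; the others are absent
- cheese_3: small firm goat's cheese, rigid, a round 46 mm across and 28 mm high (50 to 100 g), cream rind; one face dusted dark grey with ash, the other plain with a straw-mat print. Origin at its centre; its z axis points out of the ashed face. It starts ashed face up on the board. Two or three cheeses are there; the others are absent
- disc_1: fresh pale blue-grey draining disc with drain holes, 48 mm across, 8 mm thick (30 g). Origin at its centre, z axis normal to it; either face may be up. It starts flat on the board
- disc_2: fresh pale blue-grey draining disc with drain holes, 48 mm across, 8 mm thick (30 g). Origin at its centre, z axis normal to it; either face may be up. It starts flat on the board
- disc_3: fresh pale blue-grey draining disc with drain holes, 48 mm across, 8 mm thick (30 g). Origin at its centre, z axis normal to it; either face may be up. It starts flat on the board
- board: wooden board 200 x 300 x 21 mm lying on the worktop, fixed; the cheeses and discs start on its top, 21 mm above the worktop, about 70 to 90 mm apart in two rows of three. Over the worktop behind it hangs a wall cabinet (underside 0.45 m up, front face at world x = 0.58 m, left end at y = 0.09 m). Origin at the centre of its underside; its longer side along its y
- mill: turned wooden salt mill, 56 mm thick and 165 mm tall, a bystander behind the work. Origin at the centre of its foot, z up
- tape: roll of tan paper tape, 98 mm across and 25 mm high, a bystander. Origin at the centre of its underside
Things that resemble listed ones, but are neither listed nor needed, are in the scene too. Leave any brown or pink look-alike of the disc_1 alone.

How it is judged:
By the outcome, as a careful person would: the job done as asked, in the order asked, and still so for the second after the job is handed in, with the robot touching nothing.
Of cheese_1, cheese_2, cheese_3 only 2 to 3 are there at a start; the rules pass over those that are not, and their reading is None.
At some moment in a run one of cheese_1, cheese_2, cheese_3, disc_1, disc_2, disc_3 may be knocked a few centimetres aside while the robot is not near it.
Once in a run the grip may slacken for a moment while it holds something.
It also fails if it takes over 210 s, if anything falls off the work surface, if the arm or the gripper's body presses on something with over 40 N, if the wrist force passes 120 N, or if a joint passes its speed limit or range.

## Robot

A 6-joint arm with a two-finger parallel gripper is mounted at the origin on a cart in front of the work surface, level with it; the furniture and walls round the work are solid. World frame = base frame: x ahead of the robot, y to its left, z up, the work surface at z = 0. Lengths are in m, angles in rad, forces in N, time in s.
With the tool pointing down it reaches from about 0.375 to 0.9 m from the base axis. Payload 3.1 kg.
Tool frame: the origin (TCP) lies at the very end of the fingers, on their centre line; the grasp point (between the pads) lies 19 mm behind it; z points along the fingers, y is the direction in which the jaws open and shut (so a half turn about z gives the same grasp; the last joint's range is limited). The gripper opens to 85 mm and grips with 20 to 120 N. Pads are 22 mm wide; open, the fingers measure 114 mm over their backs; the gripper's body (76 mm by 85 mm) begins 54 mm behind the grasp point. The pads swing forward as they close: fully open they stand 13 mm farther back than shut.
Start: joints at [-1.28, 0.527, 1.433, -0, 1.181, -0.178], TCP at [0.282, -0.558, 0.231] pointing down, gripper open.
Joint ranges: [-3.08, 3.08], [-0.75, 2.2], [0.22, 2.44], [-1.43, 4.57], [0, 2.65], [-2.85, 2.85]. Speed limits (rad/s): [2.79, 2.79, 3.14, 3.14, 3.14, 3.14].

## Interface

Orientations are given as a unit quaternion [x, y, z, w].
In Python, from station import manip gives the robot as it stands.
- The arm moves only by the tool send_rows, never from a script. Its argument "motion" is a list of rows, each an object with "gripper": the finger opening in mm, from 0 to 85.4; "travel": the shift along the tool's x, y, z in mm, a list of three; "rotation": the turn, a rotation vector about the tool's x, y, z in degrees, a list of three. In form: [{"gripper": gripper, "travel": [x, y, z], "rotation": [ax, ay, az]}, ...]. A call has 1 to 12 rows; each row shifts and turns the commanded pose from where the row before left it, along the tool's axes as they then stand; what a row does not reach is not made up. A row lasts 1/12 s, in which the tool goes at most 41.7 mm and 7.16 degrees, less where a joint would pass 70% of its speed; a pose out of reach is approached as far as the arm can. A call is refused whole if a number of a shift passes 41.7 or a number of a turn 7.16, either way. A call with a gripper value outside its range is refused whole. The fingers move at their own pace and stop on an object; "newtons" is the grip in N (left out, the last holds). Time passes only in rows, so rows that do not move let the fingers close. It gives the time, the measured TCP pose, the force and the opening at its end, in the units of the state.
- manip.sense(): the state, without advancing time (a new reading comes with each control period).
- manip.snapshot(name): name is "scene" or "side" or "wrist"; returns the picture (420x560x3 uint8, red, green, blue); there is no depth.
- manip.calibration(name): a dict with "fx", "fy", "cx", "cy" (pixels), "cam_to_world" (4x4, takes a point from camera to world coordinates). Camera axes: x right, y down, z forward; pixel columns grow to the right and rows downward; lengths in m; the calibration is good to about 2 mm. A picture is of the moment at which its call begins: read the wrist's pose just before it. calibration takes no time and is no camera call; for the wrist camera it gives the pose at the moment of the call.
- manip.sign_off(): hands the job in, once; it reports no verdict.
The state is a dict: "t": time; "q": joint angles; "qd": joint speeds; "tau": joint torques, N m; "tcp_pos": TCP position; "tool_rot": TCP orientation; "force": force on the tool from outside, world axes, zero at the start; "ft_torque": the same for the moment, N m; "finger_gap": opening from 0.0 (shut) to 1.0 (fully open).
Only numpy, scipy, OpenCV 4.12 (cv2) and the standard library are available. Lean on these libraries where they do the work, as an engineer would, in place of code of your own. Each camera call takes 0.05 s, during which the arm holds its last target. There are 200 camera calls.

## Working session

There is one attempt and no reset: what is moved stays moved. The work goes in short steps, Python scripts to look and compute and a tool call to move; the robot and the scene stay as the last step left them, time stands still between calls to the robot, and variables do not carry over. Pictures are saved under pics/ and viewed, about 12 in all and at most 16, crops included, and the job is handed in when it is done.

Besides the shell and the picture viewer there is one more tool, called after ">>>" as a command line: name --argument value ..., lists and objects as JSON in quotes. send_rows: Moves the arm, as the interface text tells. Its arguments: {"type":"object","properties":{"motion":{"type":"array","items":{"type":"object","properties":{"gripper":{"type":"number"},"travel":{"type":"array","items":{"type":"number"}},"rotation":{"type":"array","items":{"type":"number"}}}}},"newtons":{"type":"number"}},"required":["motion"]}

```bash
ls; mkdir -p pics; python3 - <<'E'
from station import manip
import cv2
s=manip.sense();print(s)
for n in("scene","side"):
    im=manip.snapshot(n);cv2.imwrite(f"pics/{n}0.png",im[:,:,::-1]);c=manip.calibration(n);print(n,c)
print(manip.calibration("wrist"))
E
```

```text
pics
{'t': 0.0, 'q': array([-1.28047634e+00,  5.28487066e-01,  1.43390296e+00, -2.61670321e-05,
        1.18139536e+00, -1.78513347e-01]), 'qd': array([ 0.00187442, -0.000168  , -0.00047962, -0.00158036, -0.00115411,
       -0.00045077]), 'tau': array([ 1.13694712e-04, -4.42353165e+01, -1.78026491e+01, -2.94293341e-04,
        8.44705151e-03,  1.24010208e-05]), 'tcp_pos': array([ 0.2822073 , -0.55685535,  0.23032057]), 'tool_rot': array([ 9.72648259e-01,  2.32280351e-01, -7.33383492e-05, -1.09397874e-03]), 'force': array([-0.22024935,  0.64260078,  0.36339856]), 'ft_torque': array([-0.02015478, -0.0315927 ,  0.01863886]), 'finger_gap': 0.9999633275802879}
scene {'fx': 537.685564464778, 'fy': 537.685564464778, 'cx': 275.52716313853637, 'cy': 199.00239157440961, 'cam_to_world': array([[ 0.85009405, -0.34555141,  0.39740952, -0.03203361],
       [-0.52643676, -0.53709926,  0.65908173, -1.02256348],
       [-0.01429826, -0.76949243, -0.63849585,  1.05450865],
       [ 0.        ,  0.        ,  0.        ,  1.        ]])}
side {'fx': 390.6599090608394, 'fy': 390.6599090608394, 'cx': 277.8213253006785, 'cy': 207.9658738138573, 'cam_to_world': array([[ 0.99985588,  0.00485833, -0.01626723,  0.57504555],
       [ 0.01558478, -0.64269428,  0.76596421, -0.7480045 ],
       [-0.00673355, -0.76610734, -0.64267737,  0.69939873],
       [ 0.        ,  0.        ,  0.        ,  1.        ]])}
{'fx': 338.3153055910248, 'fy': 338.3153055910248, 'cx': 275.37418556757615, 'cy': 205.24754054824342, 'cam_to_world': array([[ 0.45125532, -0.84331226, -0.2918785 ,  0.35867621],
       [-0.89239198, -0.4272694 , -0.14518063, -0.51955914],
       [-0.00227814,  0.32598357, -0.94537269,  0.3715168 ],
       [ 0.        ,  0.        ,  0.        ,  1.        ]])}
```

View pics/scene0.png

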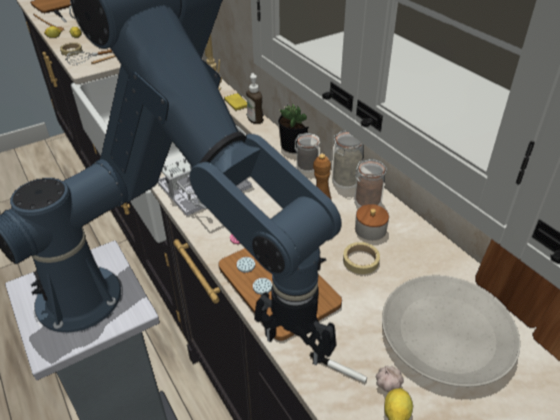

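View pics/side0.png

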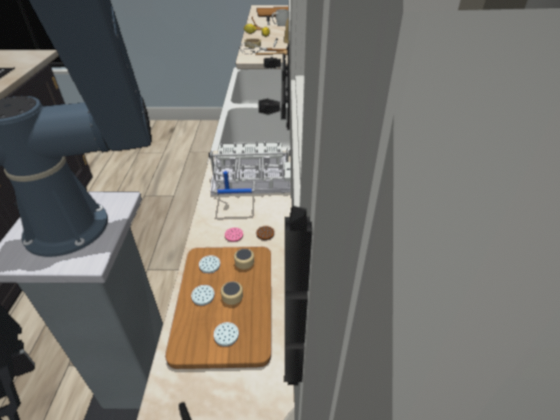

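Side view: two dark-topped cheeses at (244,258) and (231,292). There are three blue-grey discs at (209,264), (203,295) and (226,334), with look-alikes in pink (234,234) and brown (265,233). The turner is partly visible near (250,180), with its blue bar at (236,190).

```bash
cat > h.py <<'E'
from station import manip
import numpy as np, cv2
from scipy.spatial.transform import Rotation as R
def hit(c,uv,z):
    T=c["cam_to_world"];d=T[:3,:3]@np.array([(uv[0]-c["cx"])/c["fx"],(uv[1]-c["cy"])/c["fy"],1])
    return T[:3,3]+d*(z-T[2,3])/d[2]
def proj(c,p):
    T=c["cam_to_world"];q=T[:3,:3].T@(np.asarray(p)-T[:3,3]);return np.array([c["fx"]*q[0]/q[2]+c["cx"],c["fy"]*q[1]/q[2]+c["cy"]])
def blobs(m,amin):
    n,_,st,ce=cv2.connectedComponentsWithStats(m.astype(np.uint8));return [(ce[i],st[i]) for i in range(1,n) if st[i][4]>=amin]
def snap(n,name=None):
    c=manip.calibration(n);im=manip.snapshot(n)
    if name: cv2.imwrite(f"pics/{name}.png",im[:,:,::-1])
    return im,c
def go(target,yaw=None):
    "print tool-frame shift (mm) to the target TCP, and turn about tool z (deg) to bring tool x to world angle yaw"
    s=manip.sense();Q=R.from_quat(s["tool_rot"]).as_matrix();d=Q.T@(np.array(target)-s["tcp_pos"])*1e3
    a=np.degrees(np.arctan2(Q[1,0],Q[0,0]));print("shift",d.round(1),"yaw",a.round(2),"tilt",np.degrees(Q[:2,2]).round(2),"turn",None if yaw is None else -(yaw-a))
E
python3 - <<'E'
from h import *
c=manip.calibration("side")
for n,uv,z in [("cA",(244,255),.049),("cB",(231,288),.049),("d1",(209,264),.029),("d2",(203,295),.029),("d3",(226,334),.029),("bar l",(219,191),.076),("bar r",(251,190),.076),("tray ln",(212,193),.0),("bracket",(291,190),.05),("board bl",(188,248),.021),("board br",(271,248),.021),("fl",(168,362),.021),("fr",(272,362),.021)]: print(n,hit(c,uv,z).round(3))
im=cv2.imread("pics/side0.png")[130:220,190:310];cv2.imwrite("pics/a.png",cv2.resize(im,None,fx=6,fy=6,interpolation=cv2.INTER_CUBIC))
E
```

```text
cA [ 0.484 -0.139  0.049]
cB [ 0.465 -0.233  0.049]
d1 [ 0.404 -0.149  0.029]
d2 [ 0.404 -0.236  0.029]
d3 [ 0.464 -0.328  0.029]
bar l [0.404 0.063 0.076]
bar r [0.488 0.068 0.076]
tray ln [0.364 0.152 0.   ]
bracket [0.593 0.103 0.05 ]
board bl [ 0.343 -0.091  0.021]
board br [ 0.544 -0.09   0.021]
fl [ 0.362 -0.382  0.021]
fr [ 0.554 -0.38   0.021]
```

View pics/a.png

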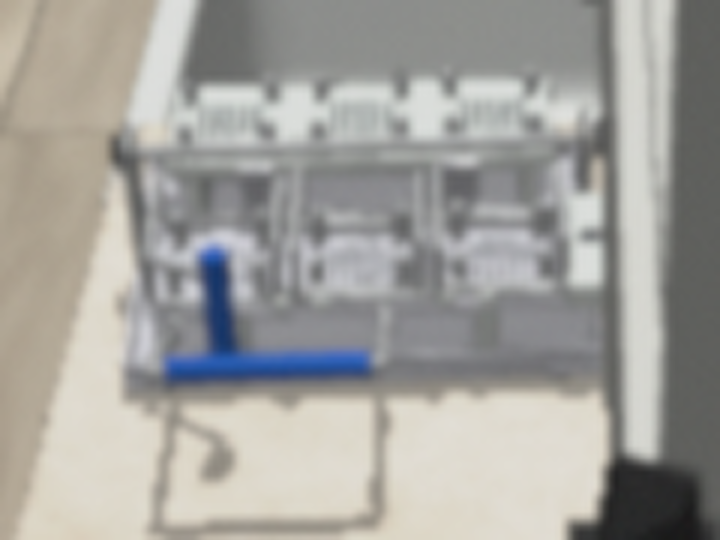

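>>> send_rows --motion '[{"gripper": 85, "travel": [33, -28, 0], "rotation": [0, 0, 0]}, {"gripper": 85, "travel": [33, -28, 0], "rotation": [0, 0, 0]}, {"gripper": 85, "travel": [33, -28, 0], "rotation": [0, 0, 0]}, {"gripper": 85, "travel": [33, -28, 0], "rotation": [0, 0, 0]}, {"gripper": 85, "travel": [33, -28, 0], "rotation": [0, 0, 0]}, {"gripper": 85, "travel": [33, -28, 0], "rotation": [0, 0, 0]}, {"gripper": 85, "travel": [33, -28, 0], "rotation": [0, 0, 0]}, {"gripper": 85, "travel": [33, -28, 0], "rotation": [0, 0, 0]}, {"gripper": 85, "travel": [0, 0, 0], "rotation": [0, 0, 6.7]}, {"gripper": 85, "travel": [0, 0, 0], "rotation": [0, 0, 6.7]}, {"gripper": 85, "travel": [0, 0, 0], "rotation": [0, 0, 6.7]}, {"gripper": 85, "travel": [0, 0, 0], "rotation": [0, 0, 6.8]}]' --newtons 30

```text
t: 1.1
tcp_pos: [0.4118, -0.2495, 0.2311]
tool_rot: [1.0, -0.003, -0.0, -0.0]
force: [-0.1, -0.0, -0.1]
finger_gap: 0.998
```

```bash
python3 - <<'E'
from h import *
go([.42,.2,.26],0)
im,c=snap("wrist","w1")
hsv=cv2.cvtColor(im,cv2.COLOR_RGB2HSV)
for n,p in [("cA",(.484,-.139,.049)),("cB",(.465,-.233,.049)),("d1",(.404,-.149,.029)),("d2",(.404,-.236,.029)),("d3",(.464,-.328,.029))]:
    u=proj(c,p).round().astype(int);print(n,u,im[min(max(u[1],0),419),min(max(u[0],0),559)])
E
```

```text
shift [   5.9 -449.6  -28.7] yaw -0.3 tilt [-0.03  0.02] turn -0.295007292344275
cA [154 104] [86 87 93]
cB [257 125] [85 91 93]
d1 [180 183] [233 239 239]
d2 [262 182] [233 239 239]
d3 [354 123] [228 236 237]
```

View pics/w1.png

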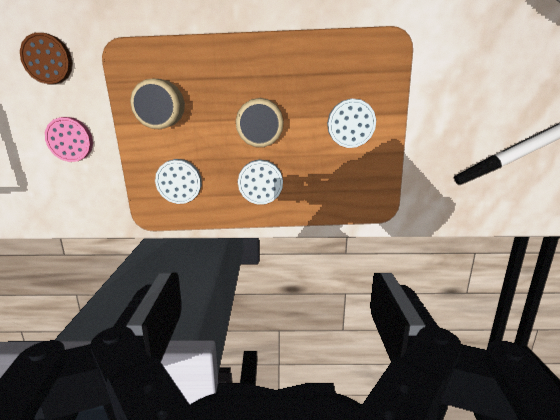

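The wrist view shows cheeses at (156,103) and (260,122), discs at (178,181), (260,182) and (352,123), and look-alikes in pink (68,139) and brown (46,58). There are only two cheeses. I'll measure them and move on above the turner.

```bash
cat >> h.py <<'E'
def objects(im,c):
    "cheese ash tops (z .049) and pale discs (z .029) on the board"
    h=cv2.cvtColor(im,cv2.COLOR_RGB2HSV);k=np.ones((3,3),np.uint8);out=[]
    for n,m,z in (("cheese",(h[...,1]<60)&(h[...,2]<120)&(h[...,2]>50),.049),("disc",(h[...,1]<40)&(h[...,2]>200),.029)):
        m=cv2.morphologyEx(m.astype(np.uint8),cv2.MORPH_CLOSE,k,iterations=2)
        for ct in cv2.findContours(m,cv2.RETR_EXTERNAL,cv2.CHAIN_APPROX_NONE)[0]:
            ct=cv2.convexHull(ct)
            if len(ct)<5: continue
            (u,v),(a,b),_=cv2.fitEllipse(ct);p=hit(c,(u,v),z);r=np.linalg.norm(hit(c,(u+max(a,b)/2,v),z)-p)
            if .017<r<.028 and min(a,b)/max(a,b)>.8 and cv2.contourArea(ct)>.85*np.pi*a*b/4: out.append((n,p.round(4),round(2*r*1e3,1),(int(u),int(v))))
    return out
E
python3 - <<'E'
from h import *
im,c=snap("wrist")
for o in objects(im,c): print(o)
E
```

```text
('cheese', array([ 0.4666, -0.2345,  0.049 ]), np.float64(35.8), (258, 123))
('cheese', array([ 0.4844, -0.1379,  0.049 ]), np.float64(38.3), (152, 104))
('disc', array([ 0.4041, -0.2334,  0.029 ]), np.float64(46.6), (259, 182))
('disc', array([ 0.4053, -0.1468,  0.029 ]), np.float64(48.3), (177, 181))
('disc', array([ 0.4643, -0.3256,  0.029 ]), np.float64(48.9), (351, 122))
```

>>> send_rows --motion '[{"gripper": 85, "travel": [0, -40, -5]}, {"gripper": 85, "travel": [0, -40, -5]}, {"gripper": 85, "travel": [0, -40, -5]}, {"gripper": 85, "travel": [0, -40, -5]}, {"gripper": 85, "travel": [0, -40, -5]}, {"gripper": 85, "travel": [0, -40, -5]}, {"gripper": 85, "travel": [0, -40, 0]}, {"gripper": 85, "travel": [0, -40, 0]}, {"gripper": 85, "travel": [5, -40, 0]}, {"gripper": 85, "travel": [0, -40, 0]}, {"gripper": 85, "travel": [0, -40, 0]}, {"gripper": 85, "travel": [0, 0, 0]}]'

```text
validation failed for argument at $.mo...
```

```bash
python3 - <<'E'
from h import *
im,c=snap("wrist","w2")
print(manip.sense()["tcp_pos"])
E
```

```text
[ 0.41158214 -0.25007594  0.23109275]
```

View pics/w2.png

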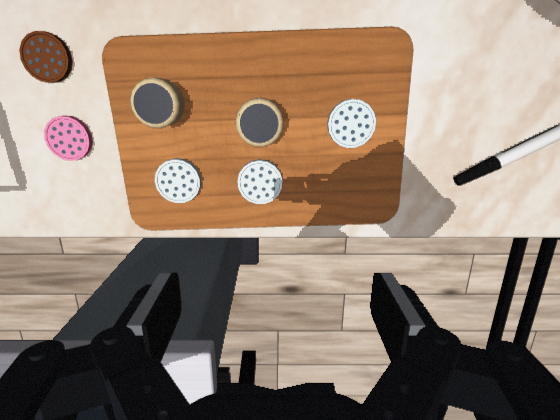

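Unchanged view, because every row needs a rotation. I'll resend.

>>> send_rows --motion '[{"gripper": 85, "travel": [0, -40, -5], "rotation": [0, 0, 0]}, {"gripper": 85, "travel": [0, -40, -5], "rotation": [0, 0, 0]}, {"gripper": 85, "travel": [0, -40, -5], "rotation": [0, 0, 0]}, {"gripper": 85, "travel": [0, -40, -5], "rotation": [0, 0, 0]}, {"gripper": 85, "travel": [0, -40, -5], "rotation": [0, 0, 0]}, {"gripper": 85, "travel": [0, -40, -5], "rotation": [0, 0, 0]}, {"gripper": 85, "travel": [0, -40, 0], "rotation": [0, 0, 0]}, {"gripper": 85, "travel": [0, -40, 0], "rotation": [0, 0, 0]}, {"gripper": 85, "travel": [5, -40, 0], "rotation": [0, 0, 0]}, {"gripper": 85, "travel": [0, -40, 0], "rotation": [0, 0, 0]}, {"gripper": 85, "travel": [0, -40, 0], "rotation": [0, 0, 0]}, {"gripper": 85, "travel": [0, 0, 0], "rotation": [0, 0, 0]}]'

```text
t: 2.25
tcp_pos: [0.4165, 0.1957, 0.2614]
tool_rot: [1.0, 0.005, 0.001, -0.002]
force: [0.5, 0.3, 1.4]
finger_gap: 0.996
```

```bash
python3 - <<'E'
from h import *
im,c=snap("wrist","w3")
print(manip.sense()["tcp_pos"]); np.save("w3c.npy",c,allow_pickle=True)
E
```

```text
[0.4164491  0.19280109 0.26120574]
```

View pics/w3.png

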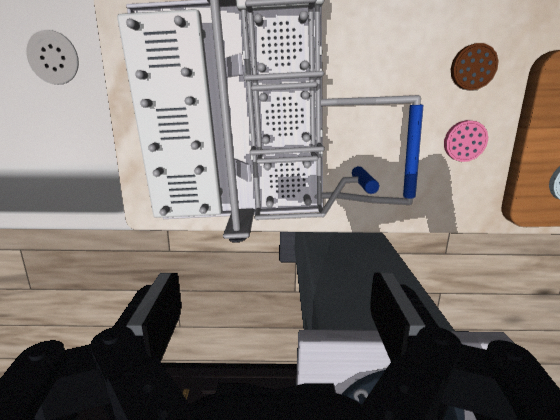

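View: the deck's 12 pins run from (132,24) to (205,209), the pockets are on the right at (282,40), (287,115) and (290,183), and the blue bar runs (416,106)–(410,197). I'll fit the turner pose from the pins and check it against the bar.

```bash
python3 - <<'E'
from h import *
c=np.load("w3c.npy",allow_pickle=True).item()
px=[(132,24),(181,20),(142,75),(190,72),(147,103),(193,101),(155,147),(197,144),(158,174),(200,170),(165,211),(205,209)]
W=np.array([hit(c,p,.072)[:2] for p in px])
M=np.array([(68*(1-i)+sx*21,56+sy*21) for i in range(3) for sx in(1,-1) for sy in(1,-1)])/1e3
mw,mm=W.mean(0),M.mean(0);z=((W-mw)@[1,1j])@np.conj((M-mm)@[1,1j])
a=np.angle(z);Rm=np.array([[np.cos(a),-np.sin(a)],[np.sin(a),np.cos(a)]]);t=mw-Rm@mm
print("yaw",np.degrees(a),"origin",t,"resid mm",(1e3*np.linalg.norm(W-mw-(M-mm)@Rm.T,axis=1)).round(1),"scale",abs(z)/((M-mm)**2).sum())
np.save("turner.npy",[*t,a])
im=cv2.imread("pics/w3.png");h=cv2.cvtColor(im,cv2.COLOR_BGR2HSV)
for ce,st in blobs((h[...,0]>100)&(h[...,0]<130)&(h[...,1]>150),60): print("blue",ce,st,hit(c,ce,.080),Rm.T@(hit(c,ce,.080)[:2]-t))
T=lambda x,y,z:np.r_[t+Rm@[x,y],z]
for p in [(-.038,-.178,.076),(-.062,-.132,.106)]: print(T(*p),proj(c,T(*p)))
for x in(-.068,0,.068):
    for dx in(-.021,.021):
        for dy in(-.021,.021):
            cv2.circle(im,proj(c,T(x+dx,-.056+dy,.064)).round().astype(int),3,(0,0,255),1);cv2.circle(im,proj(c,T(x+dx,.056+dy,.072)).round().astype(int),3,(0,255,0),1)
for e in(-.083,.007): cv2.circle(im,proj(c,T(e,-.178,.08)).round().astype(int),3,(0,255,255),1)
cv2.imwrite("pics/o.png",cv2.resize(im[0:250,90:470],None,fx=2,fy=2))
E
```

```text
yaw 3.5255259868946367 origin [0.47207133 0.2389271 ] resid mm [2.4 1.1 1.6 2.4 0.2 1.5 0.8 1.3 1.1 1.5 2.  2.1] scale 0.9838912193985085
blue [412.34615385 150.20572451] [ 404  105   19   93 1118] [0.44754618 0.06571494 0.08      ] [-0.03513011 -0.17137623]
blue [365.58126722 179.84573003] [352 167  27  26 363] [0.41799945 0.10746645 0.08      ] [-0.06205349 -0.12788681]
[0.44508904 0.05892722 0.076     ] [417.44517099 152.09878174]
[0.41830577 0.10336433 0.106     ] [377.2193282  186.84433331]
```

View pics/o.png

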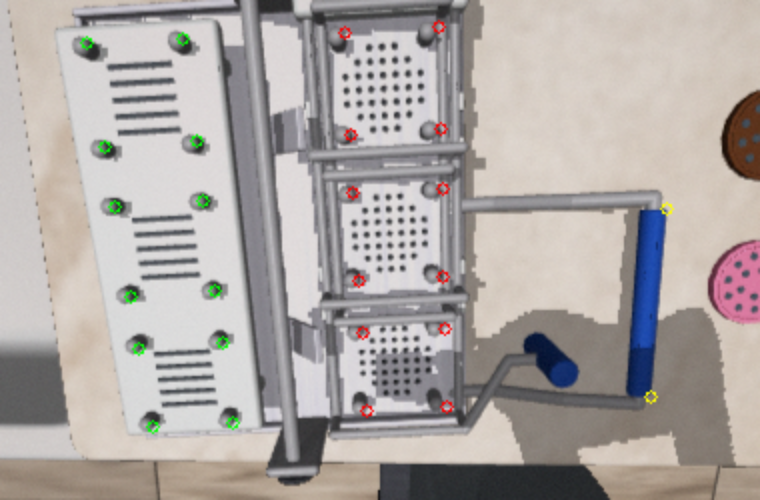

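The nest pins fit, but the bar and pocket overlay is about 5 px off at a scale of 0.984. I'll solve the turner pose relative to the camera with PnP, using the nest pins and bar ends, to separate out the calibration error.

```bash
python3 - <<'E'
from h import *
c=np.load("w3c.npy",allow_pickle=True).item()
px=[(133,22),(181,20),(142,74),(188,71),(147,103),(192,101),(155,147),(197,145),(159,174),(200,170),(166,212),(206,210),(416,104.5),(410,197.5)]
M=[(68*(1-i)+sx*21,56+sy*21,72) for i in range(3) for sx in(1,-1) for sy in(1,-1)]+[(7,-178,76),(-83,-178,76)]
# order in px: per nest (+x,+y),(+x,-y),(-x,+y),(-x,-y): column grows with -y
M=np.array([(68*(1-i)+sx*21,56+sy*21,72) for i in range(3) for sx in(1,-1) for sy in(1,-1)]+[(7,-178,76),(-83,-178,76)],float)/1e3
K=np.array([[c["fx"],0,c["cx"]],[0,c["fy"],c["cy"]],[0,0,1]])
ok,r,t=cv2.solvePnP(M,np.array(px,float),K,None,flags=cv2.SOLVEPNP_SQPNP)
ok,r,t=cv2.solvePnP(M,np.array(px,float),K,None,r,t,True)
pr=cv2.projectPoints(M,r,t,K,None)[0][:,0];print("res px",(pr-px).round(1).tolist())
T=c["cam_to_world"];P=np.eye(4);P[:3,:3]=cv2.Rodrigues(r)[0];P[:3,3]=t[:,0];A=T@P
print(A.round(4), "yaw",np.degrees(np.arctan2(A[1,0],A[0,0])))
for n,p in [("bar",(-.038,-.178,.076)),("post",(-.062,-.132,.076)),("p1",(-.068,-.056,.058)),("p2",(0,-.056,.058)),("n1",(-.068,.056,.062)),("n2",(0,.056,.062))]: print(n,(A@[*p,1])[:3].round(4))
E
```

```text
res px [[0.6, 0.5], [0.3, -0.0], [0.2, -0.3], [-0.3, 0.3], [0.2, 0.1], [-0.6, -0.1], [-0.4, 0.5], [0.0, 0.3], [-0.1, -0.9], [0.3, 1.0], [-0.6, -0.2], [-0.9, -0.1], [1.5, 0.5], [-0.5, -1.8]]
[[ 0.9983 -0.0572 -0.0093  0.472 ]
 [ 0.0571  0.9983 -0.014   0.241 ]
 [ 0.0101  0.0135  0.9999 -0.0042]
 [ 0.      0.      0.      1.    ]] yaw 3.2710154459042036
bar [0.4435 0.06   0.069 ]
post [0.4169 0.1046 0.0693]
p1 [0.4068 0.1804 0.0523]
p2 [0.4746 0.1842 0.053 ]
n1 [0.4003 0.2921 0.0578]
n2 [0.4682 0.296  0.0585]
```

```bash
cat >> h.py <<'E'
from scipy.optimize import least_squares
def fit_turner(c,M,px):
    "x,y,z,yaw of the turner (kept level) from model points and pixels"
    def P(v): return R.from_euler("z",v[3]).apply(M)+v[:3]
    f=lambda v:(np.array([proj(c,p) for p in P(v)])-px).ravel()
    s=least_squares(f,[.472,.24,0,.06],loss="soft_l1");return s.x,f(s.x).reshape(-1,2)
def Tp(x,y,z=0,t=None):
    v=np.load("turner.npy") if t is None else t;return np.r_[v[:2]+R.from_euler("z",v[2]).as_matrix()[:2,:2]@[x,y],z]
E
python3 - <<'E'
from h import *
c=np.load("w3c.npy",allow_pickle=True).item()
px=np.array([(133,22),(181,20),(142,74),(188,71),(147,103),(192,101),(155,147),(197,145),(159,174),(200,170),(166,212),(206,210),(416,104.5),(410,197.5)])
M=np.array([(68*(1-i)+sx*21,56+sy*21,72) for i in range(3) for sx in(1,-1) for sy in(1,-1)]+[(7,-178,76),(-83,-178,76)],float)/1e3
v,r=fit_turner(c,M,px);print(v,np.degrees(v[3]),r.round(1).tolist())
np.save("turner.npy",v[[0,1,3]])
for n,p in [("bar",(-.038,-.178)),("post",(-.062,-.132)),("p1",(-.068,-.056)),("p2",(0,-.056)),("n1",(-.068,.056)),("n2",(0,.056))]: print(n,Tp(*p).round(4))
go([.4041,-.2334,.12],np.degrees(v[3]))
E
```

```text
[ 0.47145344  0.24034496 -0.00458824  0.05904335] 3.3829345893502105 [[1.0, 1.0], [0.1, 0.3], [0.4, -0.2], [-0.5, 0.3], [0.3, 0.1], [-0.8, -0.3], [-0.3, 0.2], [-0.2, 0.1], [-0.1, -1.2], [0.0, 0.8], [-0.6, -0.4], [-1.1, -0.2], [1.9, 0.1], [0.3, -1.4]]
bar [0.444  0.0604 0.    ]
post [0.4174 0.1049 0.    ]
p1 [0.4069 0.1804 0.    ]
p2 [0.4748 0.1844 0.    ]
n1 [0.4003 0.2922 0.    ]
n2 [0.4681 0.2962 0.    ]
shift [-16.1 426.2 141. ] yaw 0.5 tilt [0.01 0.03] turn -2.8871398446417746
```

>>> send_rows --motion '[{"gripper": 70, "travel": [-1.5, 39, 0], "rotation": [0, 0, 0]}, {"gripper": 70, "travel": [-1.5, 39, 0], "rotation": [0, 0, 0]}, {"gripper": 70, "travel": [-1.5, 39, 0], "rotation": [0, 0, 0]}, {"gripper": 70, "travel": [-1.5, 39, 0], "rotation": [0, 0, 0]}, {"gripper": 70, "travel": [-1.5, 39, 15], "rotation": [0, 0, 0]}, {"gripper": 70, "travel": [-1.5, 39, 15], "rotation": [0, 0, 0]}, {"gripper": 70, "travel": [-1.5, 39, 20], "rotation": [0, 0, 0]}, {"gripper": 70, "travel": [-1.5, 39, 20], "rotation": [0, 0, 0]}, {"gripper": 70, "travel": [-1.5, 39, 20], "rotation": [0, 0, 0]}, {"gripper": 70, "travel": [-1.5, 39, 20], "rotation": [0, 0, 0]}, {"gripper": 70, "travel": [-1, 36, 20], "rotation": [0, 0, -2.9]}, {"gripper": 70, "travel": [0, 0, 0], "rotation": [0, 0, 0]}]'

```text
t: 3.3
tcp_pos: [0.4003, -0.2358, 0.1327]
tool_rot: [1.0, 0.023, -0.0, 0.001]
force: [0.4, -0.4, -0.4]
finger_gap: 0.813
```

```bash
python3 - <<'E'
from h import *
manip.snapshot("wrist");im,c=snap("wrist","w4")
o=objects(im,c)
for a in o: print(a)
print(manip.sense()["tcp_pos"])
p=min([a[1] for a in o if a[0]=="disc"],key=lambda p:np.hypot(p[0]-.404,p[1]+.2334))
go([p[0],p[1],.019],3.38)
E
```

```text
('cheese', array([ 0.4667, -0.2345,  0.049 ]), np.float64(36.1), (282, 118))
('cheese', array([ 0.4844, -0.138 ,  0.049 ]), np.float64(39.2), (130, 82))
('disc', array([ 0.4055, -0.1468,  0.029 ]), np.float64(48.6), (162, 193))
('disc', array([ 0.4644, -0.3252,  0.029 ]), np.float64(50.4), (409, 125))
[ 0.39947511 -0.23013417  0.1344014 ]
shift [ 10.1 -82.7 115.5] yaw 2.64 tilt [-0.12  0.11] turn -0.7402256946591188
```

>>> send_rows --motion '[{"gripper": 70, "travel": [5, 4, 15], "rotation": [0, 0, -0.7]}, {"gripper": 70, "travel": [0, 0, 25], "rotation": [0, 0, 0]}, {"gripper": 70, "travel": [0, 0, 25], "rotation": [0, 0, 0]}, {"gripper": 70, "travel": [0, 0, 20], "rotation": [0, 0, 0]}, {"gripper": 70, "travel": [0, 0, 15], "rotation": [0, 0, 0]}, {"gripper": 70, "travel": [0, 0, 10], "rotation": [0, 0, 0]}, {"gripper": 70, "travel": [0, 0, 4], "rotation": [0, 0, 0]}, {"gripper": 70, "travel": [0, 0, 0], "rotation": [0, 0, 0]}, {"gripper": 70, "travel": [0, 0, 0], "rotation": [0, 0, 0]}, {"gripper": 70, "travel": [0, 0, 0], "rotation": [0, 0, 0]}]'

```text
t: 4.23
tcp_pos: [0.4067, -0.2322, 0.0224]
tool_rot: [1.0, 0.031, 0.001, 0.001]
force: [-0.1, -0.1, 0.2]
finger_gap: 0.824
```

```bash
python3 - <<'E'
from h import *
im,c=snap("wrist","w5")
go([.4041,-.234,.019],3.38)
E
```

```text
shift [-2.7  1.5  3.4] yaw 3.58 tilt [ 0.08 -0.08] turn 0.19935676331437557
```

View pics/w5.png

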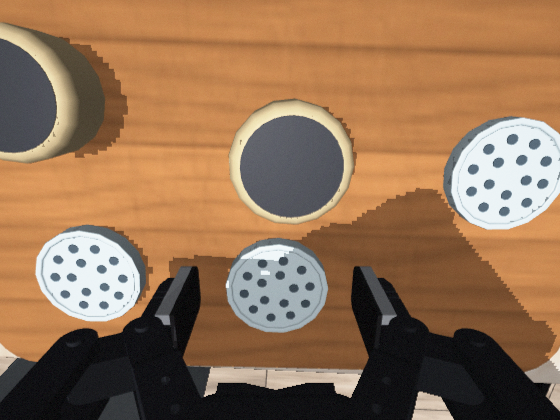

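The disc at (277,285) sits centred between the jaws (187–372). I'll close on it and lift.

>>> send_rows --motion '[{"gripper": 70, "travel": [-1, 1, 3], "rotation": [0, 0, 0]}, {"gripper": 40, "travel": [0, 0, 0], "rotation": [0, 0, 0]}, {"gripper": 40, "travel": [0, 0, 0], "rotation": [0, 0, 0]}, {"gripper": 40, "travel": [0, 0, 0], "rotation": [0, 0, 0]}, {"gripper": 40, "travel": [0, 0, 0], "rotation": [0, 0, 0]}, {"gripper": 40, "travel": [0, 0, 0], "rotation": [0, 0, 0]}, {"gripper": 40, "travel": [0, 0, 0], "rotation": [0, 0, 0]}, {"gripper": 40, "travel": [0, 0, 0], "rotation": [0, 0, 0]}]' --newtons 50

```text
t: 4.95
tcp_pos: [0.4053, -0.2332, 0.0191]
tool_rot: [1.0, 0.031, 0.0, 0.0]
force: [-1.1, 0.7, 6.4]
finger_gap: 0.534
```

>>> send_rows --motion '[{"gripper": 40, "travel": [0, 0, -10], "rotation": [0, 0, 0]}, {"gripper": 40, "travel": [0, 0, -30], "rotation": [0, 0, 0]}, {"gripper": 40, "travel": [0, 0, -30], "rotation": [0, 0, 0]}, {"gripper": 40, "travel": [0, 0, -40], "rotation": [0, 0, 0]}, {"gripper": 40, "travel": [0, 0, -20], "rotation": [0, 0, 0]}, {"gripper": 40, "travel": [0, 0, 0], "rotation": [0, 0, 0]}, {"gripper": 40, "travel": [0, 0, 0], "rotation": [0, 0, 0]}]'

```text
t: 5.53
tcp_pos: [0.4058, -0.2335, 0.15]
tool_rot: [1.0, 0.031, 0.001, 0.001]
force: [-0.0, 0.6, -0.2]
finger_gap: 0.531
```

```bash
python3 - <<'E'
from h import *
manip.snapshot("wrist");im,c=snap("wrist","w6");print(manip.sense()["finger_gap"]*85.4)
h=cv2.cvtColor(im,cv2.COLOR_RGB2HSV);m=((h[...,1]<40)&(h[...,2]>140)).astype(np.uint8);m[:200]=0;m[:,:180]=0;m[:,380:]=0
m=cv2.morphologyEx(m,cv2.MORPH_CLOSE,np.ones((7,7)))
for ct in cv2.findContours(m,cv2.RETR_EXTERNAL,cv2.CHAIN_APPROX_NONE)[0]:
    if cv2.contourArea(ct)>2000:
        e=cv2.fitEllipse(cv2.convexHull(ct));print(e)
        s=manip.sense();Q=R.from_quat(s["tool_rot"]).as_matrix()
        for dz in(.004,.010): p=hit(c,e[0],s["tcp_pos"][2]+dz);print(dz,"rel tool mm",Q.T@(p-s["tcp_pos"])*1e3)
cv2.imwrite("pics/w6c.png",im[180:400,120:440,::-1])
go(Tp(-.068,.056,.15),3.38)
E
```

```text
45.414748637059304
((283.64398193359375, 286.12908935546875), (89.94295501708984, 235.09954833984375), 93.45645141601562)
0.004 rel tool mm [-2.00670093  4.72785085 -4.00350417]
0.01 rel tool mm [  1.80669892   4.55608565 -10.00760575]
shift [  28.2 -523.9   -1.4] yaw 3.56 tilt [-0.07  0.07] turn 0.17849893984726828
```

View pics/w6c.png

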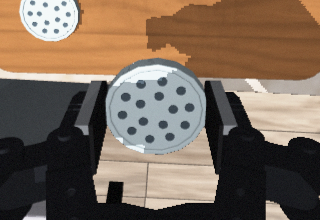

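Disc held, its top face centred at about (277,290), which agrees with the TCP to about 1.5 mm. Next I'll carry it above nest 1.

>>> send_rows --motion '[{"gripper": 40, "travel": [2, -40, 0], "rotation": [0, 0, 0]}, {"gripper": 40, "travel": [2, -40, 0], "rotation": [0, 0, 0]}, {"gripper": 40, "travel": [2, -40, 0], "rotation": [0, 0, 0]}, {"gripper": 40, "travel": [2, -40, 0], "rotation": [0, 0, 0]}, {"gripper": 40, "travel": [2, -40, 0], "rotation": [0, 0, 0]}, {"gripper": 40, "travel": [2, -40, 0], "rotation": [0, 0, 0]}, {"gripper": 40, "travel": [2, -40, 0], "rotation": [0, 0, 0]}, {"gripper": 40, "travel": [2, -40, 0], "rotation": [0, 0, 0]}, {"gripper": 40, "travel": [3, -40, 0], "rotation": [0, 0, 0]}, {"gripper": 40, "travel": [3, -40, 0], "rotation": [0, 0, 0]}, {"gripper": 40, "travel": [3, -40, 0], "rotation": [0, 0, 0]}, {"gripper": 40, "travel": [3, -40, 0], "rotation": [0, 0, 0]}]'

```text
t: 6.63
tcp_pos: [0.4017, 0.2494, 0.1467]
tool_rot: [1.0, 0.031, -0.002, 0.001]
force: [0.8, -0.6, -0.1]
finger_gap: 0.531
```

>>> send_rows --motion '[{"gripper": 40, "travel": [0, -40, 0], "rotation": [0, 0, 0]}, {"gripper": 40, "travel": [0, -4, 10], "rotation": [0, 0, 0]}, {"gripper": 40, "travel": [0, 0, 0], "rotation": [0, 0, 0]}, {"gripper": 40, "travel": [0, 0, 0], "rotation": [0, 0, 0]}, {"gripper": 40, "travel": [0, 0, 0], "rotation": [0, 0, 0]}]'

```text
t: 7.05
tcp_pos: [0.3998, 0.2902, 0.1374]
tool_rot: [1.0, 0.031, -0.002, 0.001]
force: [0.8, -0.2, -0.2]
finger_gap: 0.531
```

```bash
python3 - <<'E'
from h import *
manip.snapshot("wrist");im,c=snap("wrist","w7");np.save("w7c.npy",c,allow_pickle=True);s=manip.sense();print(s["tcp_pos"],s["finger_gap"],s["t"])
v=im[:,:,::-1].copy();cv2.imwrite("pics/w7b.png",cv2.resize(v[0:360,60:460],None,fx=1.6,fy=1.6))
go(Tp(-.068,.056,.056),3.38)
E
```

```text
[0.40067793 0.2901179  0.13814106] 0.5317477178955476 7.15
shift [-0.2 -2.2 82.1] yaw 3.43 tilt [-0.07 -0.04] turn 0.04548675534582536
```

View pics/w7b.png

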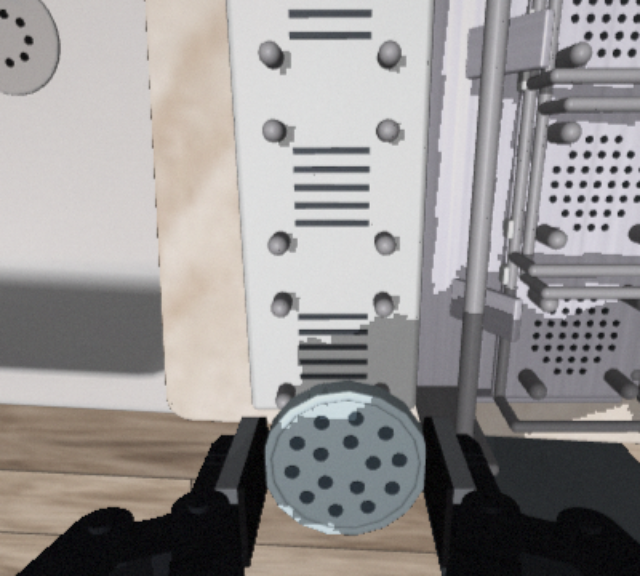

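```bash
python3 - <<'E'
from h import *
c=np.load("w7c.npy",allow_pickle=True).item()
q=np.array([(269,50),(389,50),(273,129),(387,129),(278,243),(385,242),(281,305),(383,305)])/1.6+[60,0]
M=np.array([(x,56+y,72) for x in(47,21,-21,-47) for y in(21,-21)])/1e3
v,r=fit_turner(c,M,q);print(v,np.degrees(v[3]),r.round(1).tolist())
n1=Tp(-.068,.056,0,v[[0,1,3]]);d=hit(c,(347/1.6+60,462/1.6),.138+.010)
print("n1",n1,"disc",d,"old n1",Tp(-.068,.056))
Q=R.from_quat(manip.sense()["tool_rot"]).as_matrix();print("n1-disc tool",Q.T@(n1-d)*1e3)
v3=fit_turner
E
```

```text
[ 0.47213159  0.24310199 -0.00597904  0.06298087] 3.6085380063374592 [[0.4, 0.2], [-0.2, -0.0], [0.0, -0.1], [-0.0, -0.3], [0.0, -0.4], [-0.2, 0.0], [-0.1, 0.4], [0.2, 0.2]]
n1 [0.40074181 0.29471109 0.        ] disc [0.40109598 0.28900035 0.148     ] old n1 [0.40026743 0.29223476 0.        ]
n1-disc tool [  0.18735375  -5.81728306 147.99615583]
```

>>> send_rows --motion '[{"gripper": 40, "travel": [3.5, -5.7, 15], "rotation": [0, 0, 0]}, {"gripper": 40, "travel": [0, 0, 20], "rotation": [0, 0, 0]}, {"gripper": 40, "travel": [0, 0, 15], "rotation": [0, 0, 0]}, {"gripper": 40, "travel": [0, 0, 5], "rotation": [0, 0, 0]}, {"gripper": 40, "travel": [0, 0, 0], "rotation": [0, 0, 0]}, {"gripper": 40, "travel": [0, 0, 0], "rotation": [0, 0, 0]}, {"gripper": 40, "travel": [0, 0, 0], "rotation": [0, 0, 0]}]'

```text
t: 7.73
tcp_pos: [0.4046, 0.2974, 0.0843]
tool_rot: [1.0, 0.031, 0.001, -0.0]
force: [-0.0, 0.3, -1.0]
finger_gap: 0.528
```

```bash
python3 - <<'E'
from h import *
manip.snapshot("wrist");im,c=snap("wrist","w8");np.save("w8c.npy",c,allow_pickle=True);s=manip.sense();print(s["tcp_pos"],s["finger_gap"],s["t"])
v=im[:,:,::-1].copy();cv2.imwrite("pics/w8b.png",cv2.resize(v[60:360,160:410],None,fx=2,fy=2))
E
```

```text
[0.40451308 0.29769063 0.08436844] 0.5294009626280284 7.8333
```

View pics/w8b.png

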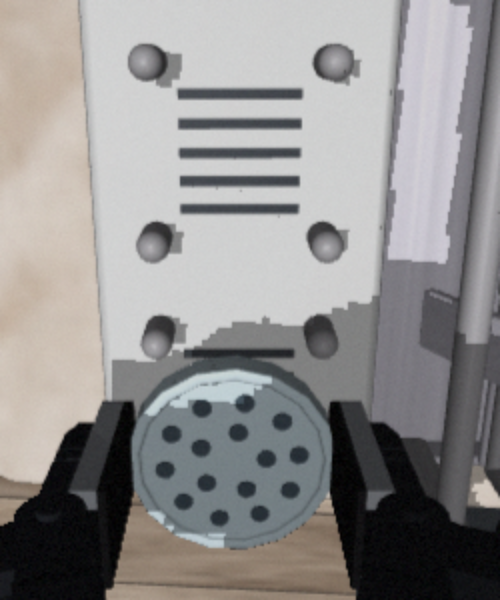

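Only the disc and pins matter here. The pin-column middle is at crop x≈239 and the disc centre at 232–234, so the disc needs to go about 1.3 mm to the right. I'll compute x by fit.

```bash
python3 - <<'E'
from h import *
c=np.load("w8c.npy",allow_pickle=True).item()
q=np.array([(147,63),(333,63),(152,246),(327,246),(156,345),(322,344)])/2+[160,60]
M=np.array([(x,56+y,72) for x in(21,-21,-47) for y in(21,-21)])/1e3
v,r=fit_turner(c,M,q);print(v,np.degrees(v[3]),r.round(1).tolist())
n1=Tp(-.068,.056,0,v[[0,1,3]])
# disc outer rim of top face: columns 133..331, bottom edge row 548; depth from width
uv=np.array([232.5,456])/2+[160,60]
for dz in(.010,): 
    d=hit(c,uv,.0843+dz+v[2]);print("n1",n1,"disc",d)
    Q=R.from_quat(manip.sense()["tool_rot"]).as_matrix();print("n1-disc tool",Q.T@(n1-d)*1e3)
E
```

```text
[ 0.47128497  0.24305012 -0.00504722  0.0622029 ] 3.563963418818998 [[-0.8, 0.1], [0.7, -0.0], [0.4, -0.0], [-0.5, -0.1], [0.4, -0.2], [-0.2, 0.2]]
n1 [0.39993536 0.29471474 0.        ] disc [0.40235234 0.29658087 0.08925278]
n1-disc tool [-2.69266383  1.776432   89.24671684]
```

>>> send_rows --motion '[{"gripper": 40, "travel": [-2.6, 1.5, 0], "rotation": [0, 0, 0]}, {"gripper": 40, "travel": [0, 0, 4], "rotation": [0, 0, 0]}, {"gripper": 40, "travel": [0, 0, 4], "rotation": [0, 0, 0]}, {"gripper": 40, "travel": [0, 0, 3], "rotation": [0, 0, 0]}, {"gripper": 40, "travel": [0, 0, 3], "rotation": [0, 0, 0]}, {"gripper": 40, "travel": [0, 0, 3], "rotation": [0, 0, 0]}, {"gripper": 40, "travel": [0, 0, 0], "rotation": [0, 0, 0]}, {"gripper": 40, "travel": [0, 0, 0], "rotation": [0, 0, 0]}]'

```text
t: 8.5
tcp_pos: [0.4011, 0.2959, 0.066]
tool_rot: [1.0, 0.031, -0.0, 0.0]
force: [-0.4, 0.3, -0.2]
finger_gap: 0.529
```

>>> send_rows --motion '[{"gripper": 40, "travel": [0, 0, 3], "rotation": [0, 0, 0]}, {"gripper": 40, "travel": [0, 0, 3], "rotation": [0, 0, 0]}, {"gripper": 40, "travel": [0, 0, 2], "rotation": [0, 0, 0]}, {"gripper": 40, "travel": [0, 0, 1], "rotation": [0, 0, 0]}, {"gripper": 40, "travel": [0, 0, 0], "rotation": [0, 0, 0]}, {"gripper": 40, "travel": [0, 0, 0], "rotation": [0, 0, 0]}]'

```text
t: 9.0
tcp_pos: [0.4013, 0.2959, 0.0573]
tool_rot: [1.0, 0.031, -0.0, 0.0]
force: [0.7, -0.0, -1.0]
finger_gap: 0.533
```

No contact force, and the disc is between the pins. I'll release, rise and fly back to disc 1.

>>> send_rows --motion '[{"gripper": 40, "travel": [0, 0, 1], "rotation": [0, 0, 0]}, {"gripper": 60, "travel": [0, 0, 0], "rotation": [0, 0, 0]}, {"gripper": 60, "travel": [0, 0, 0], "rotation": [0, 0, 0]}, {"gripper": 60, "travel": [0, 0, 0], "rotation": [0, 0, 0]}, {"gripper": 60, "travel": [0, 0, 0], "rotation": [0, 0, 0]}, {"gripper": 60, "travel": [0, 0, -8], "rotation": [0, 0, 0]}, {"gripper": 60, "travel": [0, 0, -20], "rotation": [0, 0, 0]}, {"gripper": 60, "travel": [0, 0, -30], "rotation": [0, 0, 0]}, {"gripper": 70, "travel": [0, 0, -35], "rotation": [0, 0, 0]}, {"gripper": 70, "travel": [0, 0, 0], "rotation": [0, 0, 0]}, {"gripper": 70, "travel": [0, 0, 0], "rotation": [0, 0, 0]}]'

```text
t: 9.92
tcp_pos: [0.4027, 0.2966, 0.1519]
tool_rot: [1.0, 0.031, 0.003, -0.001]
force: [0.3, -0.5, 0.6]
finger_gap: 0.821
```

```bash
python3 - <<'E'
from h import *
manip.snapshot("wrist");im,c=snap("wrist","w9");np.save("w9c.npy",c,allow_pickle=True);s=manip.sense();print(s["tcp_pos"],s["finger_gap"],s["t"])
# n1 seen at z .066 (disc top)
print(proj(c,[.3999,.2947,.066-.0055]))
v=im[:,:,::-1].copy();cv2.imwrite("pics/w9b.png",cv2.resize(v[0:400,100:500],None,fx=1.4,fy=1.4))
go([.4066,-.147,.13],3.5)
E
```

```text
[0.40085982 0.29574253 0.14948184] 0.8167030583890129 10.0167
[276.67599561 215.06182362]
shift [-21.8 442.2  19.5] yaw 3.56 tilt [-0.02 -0.01] turn 0.0604557750062078
```

View pics/w9b.png

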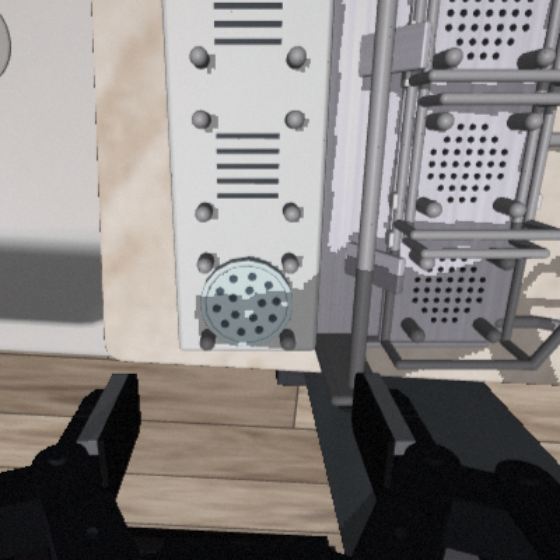

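Disc seated in nest 1 at crop (246,303), centred between its pins. The pin columns run parallel to the hand, so hand yaw 3.56° matches the turner. Next is disc 1.

>>> send_rows --motion '[{"gripper": 70, "travel": [-2, 40, 0], "rotation": [0, 0, 0]}, {"gripper": 70, "travel": [-2, 40, 0], "rotation": [0, 0, 0]}, {"gripper": 70, "travel": [-2, 40, 0], "rotation": [0, 0, 0]}, {"gripper": 70, "travel": [-2, 40, 0], "rotation": [0, 0, 0]}, {"gripper": 70, "travel": [-2, 40, 0], "rotation": [0, 0, 0]}, {"gripper": 70, "travel": [-2, 40, 0], "rotation": [0, 0, 0]}, {"gripper": 70, "travel": [-2, 40, 0], "rotation": [0, 0, 0]}, {"gripper": 70, "travel": [-2, 40, 0], "rotation": [0, 0, 0]}, {"gripper": 70, "travel": [-2, 40, 0], "rotation": [0, 0, 0]}, {"gripper": 70, "travel": [-2, 40, 0], "rotation": [0, 0, 0]}, {"gripper": 70, "travel": [-2, 42, 0], "rotation": [0, 0, 0]}, {"gripper": 70, "travel": [0, 0, 0], "rotation": [0, 0, 0]}]'

```text
refused, shift out of range in row 11
```

>>> send_rows --motion '[{"gripper": 70, "travel": [0, 0, 0], "rotation": [0, 0, 0]}, {"gripper": 70, "travel": [0, 0, 0], "rotation": [0, 0, 0]}]'

```text
t: 10.18
tcp_pos: [0.4005, 0.2955, 0.1483]
tool_rot: [1.0, 0.031, -0.001, 0.001]
force: [-0.2, 0.5, 0.2]
finger_gap: 0.82
```

```bash
python3 - <<'E'
from h import *
manip.snapshot("wrist");im,c=snap("wrist","w10");s=manip.sense();print(s["tcp_pos"],s["t"])
for o in objects(im,c): print(o)
go([.4066,-.147,.0197],3.56)
E
```

```text
[0.40072094 0.29563027 0.14841128] 10.2833
shift [-21.3 442.  129.1] yaw 3.56 tilt [-0.13 -0.05] turn -0.0036757846388328907
```

>>> send_rows --motion '[{"gripper": 70, "travel": [-2, 40, 0], "rotation": [0, 0, 0]}, {"gripper": 70, "travel": [-2, 40, 0], "rotation": [0, 0, 0]}, {"gripper": 70, "travel": [-2, 40, 0], "rotation": [0, 0, 0]}, {"gripper": 70, "travel": [-2, 40, 0], "rotation": [0, 0, 0]}, {"gripper": 70, "travel": [-2, 40, 0], "rotation": [0, 0, 0]}, {"gripper": 70, "travel": [-2, 40, 0], "rotation": [0, 0, 0]}, {"gripper": 70, "travel": [-2, 40, 0], "rotation": [0, 0, 0]}, {"gripper": 70, "travel": [-2, 40, 0], "rotation": [0, 0, 0]}, {"gripper": 70, "travel": [-2, 41, 0], "rotation": [0, 0, 0]}, {"gripper": 70, "travel": [-2, 41, 0], "rotation": [0, 0, 0]}, {"gripper": 70, "travel": [-2, 40, 0], "rotation": [0, 0, 0]}, {"gripper": 70, "travel": [0, 0, 0], "rotation": [0, 0, 0]}]'

```text
t: 11.28
tcp_pos: [0.4095, -0.1548, 0.1495]
tool_rot: [1.0, 0.027, 0.002, 0.003]
force: [0.6, 0.2, 0.4]
finger_gap: 0.818
```

>>> send_rows --motion '[{"gripper": 70, "travel": [0, 0, 0], "rotation": [0, 0, 0]}, {"gripper": 70, "travel": [0, 0, 0], "rotation": [0, 0, 0]}]'

```text
t: 11.45
tcp_pos: [0.406, -0.1461, 0.1488]
tool_rot: [1.0, 0.03, -0.001, -0.001]
force: [-0.1, -0.0, -0.1]
finger_gap: 0.821
```

```bash
python3 - <<'E'
from h import *
manip.snapshot("wrist");im,c=snap("wrist","w10");s=manip.sense();print(s["tcp_pos"],s["t"])
for o in objects(im,c): print(o)
go([.4066,-.147,.0197],3.56)
E
```

```text
[ 0.40607604 -0.14495545  0.14901746] 11.55
('cheese', array([ 0.4666, -0.2339,  0.049 ]), np.float64(38.1), (406, 133))
('cheese', array([ 0.4843, -0.1375,  0.049 ]), np.float64(36.8), (270, 98))
shift [  0.6   2.3 129.3] yaw 3.65 tilt [-0.1   0.08] turn 0.08753051875929252
```

```bash
sed -i 's/(h\[...,1\]<40)&(h\[...,2\]>200)/(h[...,1]<45)\&(h[...,2]>125)/' h.py; python3 - <<'E'
from h import *
im,c=snap("wrist")
for o in objects(im,c): print(o)
print(proj(c,[.4054,-.1468,.029])); u=proj(c,[.4054,-.1468,.029]).astype(int)
print(im[u[1]-60:u[1]+61:12,u[0]])
E
```

```text
('cheese', array([ 0.4666, -0.2339,  0.049 ]), np.float64(38.0), (406, 134))
('cheese', array([ 0.4843, -0.1375,  0.049 ]), np.float64(36.8), (271, 98))
('disc', array([ 0.4059, -0.1461,  0.029 ]), np.float64(46.7), (276, 199))
('disc', array([ 0.4648, -0.3239,  0.029 ]), np.float64(52.7), (513, 140))
[277.37863446 200.39973318]
[[198 133  79]
 [196 134  80]
 [204 139  83]
 [181 194 195]
 [234 242 242]
 [161 170 176]
 [153 166 172]
 [161 174 178]
 [175 117  71]
 [195 133  78]
 [229 211 189]]
```

>>> send_rows --motion '[{"gripper": 70, "travel": [0.8, 1.8, 20], "rotation": [0, 0, 0]}, {"gripper": 70, "travel": [0, 0, 30], "rotation": [0, 0, 0]}, {"gripper": 70, "travel": [0, 0, 30], "rotation": [0, 0, 0]}, {"gripper": 70, "travel": [0, 0, 25], "rotation": [0, 0, 0]}, {"gripper": 70, "travel": [0, 0, 15], "rotation": [0, 0, 0]}, {"gripper": 70, "travel": [0, 0, 6], "rotation": [0, 0, 0]}, {"gripper": 70, "travel": [0, 0, 3], "rotation": [0, 0, 0]}, {"gripper": 70, "travel": [0, 0, 0], "rotation": [0, 0, 0]}, {"gripper": 70, "travel": [0, 0, 0], "rotation": [0, 0, 0]}, {"gripper": 40, "travel": [0, 0, 0], "rotation": [0, 0, 0]}, {"gripper": 40, "travel": [0, 0, 0], "rotation": [0, 0, 0]}, {"gripper": 40, "travel": [0, 0, 0], "rotation": [0, 0, 0]}]'

```text
t: 12.6
tcp_pos: [0.4083, -0.1486, 0.0219]
tool_rot: [1.0, 0.031, 0.001, 0.001]
force: [-0.3, 1.1, 9.9]
finger_gap: 0.525
```

>>> send_rows --motion '[{"gripper": 40, "travel": [0, 0, 0], "rotation": [0, 0, 0]}, {"gripper": 40, "travel": [0, 0, 0], "rotation": [0, 0, 0]}, {"gripper": 40, "travel": [0, 0, 0], "rotation": [0, 0, 0]}]'

```text
t: 12.85
tcp_pos: [0.4083, -0.1486, 0.0219]
tool_rot: [1.0, 0.031, 0.001, 0.001]
force: [-0.2, 0.9, 9.6]
finger_gap: 0.525
```

>>> send_rows --motion '[{"gripper": 40, "travel": [0, 0, -10], "rotation": [0, 0, 0]}, {"gripper": 40, "travel": [0, 0, -30], "rotation": [0, 0, 0]}, {"gripper": 40, "travel": [0, 0, -40], "rotation": [0, 0, 0]}, {"gripper": 40, "travel": [0, 0, -40], "rotation": [0, 0, 0]}, {"gripper": 40, "travel": [0, 0, -10], "rotation": [0, 0, 0]}, {"gripper": 40, "travel": [0, 0, 0], "rotation": [0, 0, 0]}, {"gripper": 40, "travel": [0, 0, 0], "rotation": [0, 0, 0]}, {"gripper": 40, "travel": [0, 0, 0], "rotation": [0, 0, 0]}]'

```text
t: 13.52
tcp_pos: [0.4069, -0.1478, 0.1498]
tool_rot: [1.0, 0.031, -0.001, -0.001]
force: [0.3, -0.7, -0.4]
finger_gap: 0.525
```

```bash
cat >> h.py <<'E'
def held(im,c,z):
    "ellipse of a pale disc held in the jaws, and its centre relative to the TCP (tool mm)"
    h=cv2.cvtColor(im,cv2.COLOR_RGB2HSV);m=((h[...,1]<55)&(h[...,2]>125)&(h[...,0]>60)).astype(np.uint8);m[:235]=0;m[345:]=0;m[:,:215]=0;m[:,345:]=0
    y,x=np.nonzero(m);return np.array([x.min(),x.max(),y.min(),y.max()]),(np.median(x),np.median(y))
E
python3 - <<'E'
from h import *
im,c=snap("wrist","w11");s=manip.sense();print(s["tcp_pos"],s["finger_gap"],held(im,c,0))
im6=cv2.imread("pics/w6.png")[:,:,::-1];print("first pick",held(np.ascontiguousarray(im6),c,0))
go([.4692,.3001,.10],3.56)
E
```

```text
[ 0.40674329 -0.14773449  0.14933067] 0.5251212557243556 (array([227, 344, 244, 332]), (np.float64(276.0), np.float64(288.0)))
first pick (array([226, 344, 240, 333]), (np.float64(275.0), np.float64(289.0)))
shift [  90.2 -443.    49.9] yaw 3.55 tilt [-0.14  0.1 ] turn -0.01172751588898402
```

>>> send_rows --motion '[{"gripper": 40, "travel": [8, -40, 0], "rotation": [0, 0, 0]}, {"gripper": 40, "travel": [8, -40, 0], "rotation": [0, 0, 0]}, {"gripper": 40, "travel": [8, -40, 0], "rotation": [0, 0, 0]}, {"gripper": 40, "travel": [8, -40, 0], "rotation": [0, 0, 0]}, {"gripper": 40, "travel": [8, -40, 0], "rotation": [0, 0, 0]}, {"gripper": 40, "travel": [8, -40, 0], "rotation": [0, 0, 0]}, {"gripper": 40, "travel": [8, -40, 0], "rotation": [0, 0, 0]}, {"gripper": 40, "travel": [8, -40, 0], "rotation": [0, 0, 0]}, {"gripper": 40, "travel": [8, -41, 0], "rotation": [0, 0, 0]}, {"gripper": 40, "travel": [8, -41, 0], "rotation": [0, 0, 0]}, {"gripper": 40, "travel": [10, -41, 0], "rotation": [0, 0, 0]}, {"gripper": 40, "travel": [0, 0, 0], "rotation": [0, 0, 0]}]'

```text
t: 14.57
tcp_pos: [0.471, 0.3054, 0.1487]
tool_rot: [0.999, 0.034, 0.001, -0.002]
force: [0.9, 0.1, -0.2]
finger_gap: 0.522
```

>>> send_rows --motion '[{"gripper": 40, "travel": [0, 0, 20], "rotation": [0, 0, 0]}, {"gripper": 40, "travel": [0, 0, 20], "rotation": [0, 0, 0]}, {"gripper": 40, "travel": [0, 0, 15], "rotation": [0, 0, 0]}, {"gripper": 40, "travel": [0, 0, 5], "rotation": [0, 0, 0]}, {"gripper": 40, "travel": [0, 0, 0], "rotation": [0, 0, 0]}, {"gripper": 40, "travel": [0, 0, 0], "rotation": [0, 0, 0]}, {"gripper": 40, "travel": [0, 0, 0], "rotation": [0, 0, 0]}]'

```text
t: 15.15
tcp_pos: [0.4704, 0.2985, 0.0907]
tool_rot: [1.0, 0.031, 0.0, -0.0]
force: [-0.3, -1.0, -1.0]
finger_gap: 0.523
```

```bash
python3 - <<'E'
from h import *
manip.snapshot("wrist");im,c=snap("wrist","w12");s=manip.sense();print(s["tcp_pos"],s["finger_gap"])
go([.4692,.3001,.068],3.56)
# compare the neighbouring pins with the earlier good view: pins are dark-grey blobs on the white deck
h=cv2.cvtColor(im,cv2.COLOR_RGB2HSV);m=(h[...,2]<175)&(h[...,1]<30)
for ce,st in blobs(m[60:240,180:380],40): print((ce+[180,60]).round(1),st)
E
```

```text
[0.47065712 0.2987125  0.09126606] 0.5272525040083466
shift [-1.4 -1.5 23.3] yaw 3.54 tilt [0.1  0.04] turn -0.01721943578307883
[332.6 192.7] [  17    0  183  180 5626]
[198.3  97.5] [16  9  5 59 63]
[231.6  87. ] [ 39  17  27  20 411]
[319.1  86.5] [129  17  23  19 327]
[272.5 101.7] [ 63  39  61   6 255]
[271.3 116.4] [ 64  54  60   5 175]
[272.2 130.7] [ 64  68  60   6 259]
[272.1 144. ] [ 65  82  58   5 189]
[274.1 157.7] [ 65  95  58   6 231]
[204.4 183.8] [22 97  5 55 57]
[234.7 173.6] [ 44 104  23  20 351]
[315.6 173.2] [126 104  21  20 311]
[236.5 219.5] [ 46 149  23  22 354]
```

>>> send_rows --motion '[{"gripper": 40, "travel": [-1.2, -1.3, 4], "rotation": [0, 0, 0]}, {"gripper": 40, "travel": [0, 0, 5], "rotation": [0, 0, 0]}, {"gripper": 40, "travel": [0, 0, 4], "rotation": [0, 0, 0]}, {"gripper": 40, "travel": [0, 0, 3], "rotation": [0, 0, 0]}, {"gripper": 40, "travel": [0, 0, 3], "rotation": [0, 0, 0]}, {"gripper": 40, "travel": [0, 0, 3], "rotation": [0, 0, 0]}, {"gripper": 40, "travel": [0, 0, 0], "rotation": [0, 0, 0]}, {"gripper": 40, "travel": [0, 0, 0], "rotation": [0, 0, 0]}]'

```text
t: 15.92
tcp_pos: [0.4688, 0.2997, 0.0681]
tool_rot: [1.0, 0.031, -0.0, 0.0]
force: [-0.0, -1.3, -0.4]
finger_gap: 0.521
```

>>> send_rows --motion '[{"gripper": 40, "travel": [0, 0, 3], "rotation": [0, 0, 0]}, {"gripper": 40, "travel": [0, 0, 3], "rotation": [0, 0, 0]}, {"gripper": 40, "travel": [0, 0, 2], "rotation": [0, 0, 0]}, {"gripper": 40, "travel": [0, 0, 0], "rotation": [0, 0, 0]}, {"gripper": 40, "travel": [0, 0, 0], "rotation": [0, 0, 0]}]'

```text
t: 16.33
tcp_pos: [0.4689, 0.2998, 0.0603]
tool_rot: [1.0, 0.031, 0.0, 0.0]
force: [1.3, -1.8, -0.5]
finger_gap: 0.525
```

>>> send_rows --motion '[{"gripper": 40, "travel": [0, 0, 1], "rotation": [0, 0, 0]}, {"gripper": 60, "travel": [0, 0, 0], "rotation": [0, 0, 0]}, {"gripper": 60, "travel": [0, 0, 0], "rotation": [0, 0, 0]}, {"gripper": 60, "travel": [0, 0, 0], "rotation": [0, 0, 0]}, {"gripper": 60, "travel": [0, 0, 0], "rotation": [0, 0, 0]}, {"gripper": 60, "travel": [0, 0, -8], "rotation": [0, 0, 0]}, {"gripper": 60, "travel": [0, 0, -20], "rotation": [0, 0, 0]}, {"gripper": 60, "travel": [0, 0, -30], "rotation": [0, 0, 0]}, {"gripper": 70, "travel": [0, 0, -35], "rotation": [0, 0, 0]}, {"gripper": 70, "travel": [0, 0, 0], "rotation": [0, 0, 0]}, {"gripper": 70, "travel": [0, 0, 0], "rotation": [0, 0, 0]}]'

```text
t: 17.25
tcp_pos: [0.4701, 0.3006, 0.1552]
tool_rot: [1.0, 0.031, 0.003, -0.001]
force: [0.8, 0.8, -0.6]
finger_gap: 0.819
```

```bash
python3 - <<'E'
from h import *
manip.snapshot("wrist");im,c=snap("wrist","w13");np.save("w13c.npy",c,allow_pickle=True)
cv2.imwrite("pics/w13b.png",cv2.resize(im[0:400,60:500,::-1],None,fx=1.4,fy=1.4))
go([.4676,-.234,.13],3.56);go([.4855,-.138,.13],3.56)
E
```

```text
shift [-33.6 532.7  22.5] yaw 3.56 tilt [-0.04 -0.01] turn 0.0038054479396918417
shift [ -9.7 438.   22.5] yaw 3.56 tilt [-0.04 -0.01] turn 0.0038054479396918417
```

View pics/w13b.png

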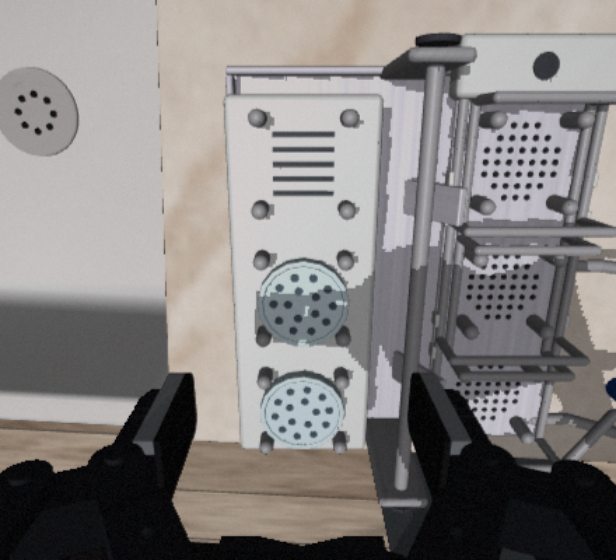

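Both discs are seated, at (303,300) and (302,411) in the crop. Now cheese A.

>>> send_rows --motion '[{"gripper": 70, "travel": [-1, 40, 0], "rotation": [0, 0, 0]}, {"gripper": 70, "travel": [-1, 40, 0], "rotation": [0, 0, 0]}, {"gripper": 70, "travel": [-1, 40, 0], "rotation": [0, 0, 0]}, {"gripper": 70, "travel": [-1, 40, 0], "rotation": [0, 0, 0]}, {"gripper": 70, "travel": [-1, 40, 0], "rotation": [0, 0, 0]}, {"gripper": 70, "travel": [-1, 40, 0], "rotation": [0, 0, 0]}, {"gripper": 70, "travel": [-1, 40, 0], "rotation": [0, 0, 0]}, {"gripper": 70, "travel": [-1, 40, 0], "rotation": [0, 0, 0]}, {"gripper": 70, "travel": [-1, 40, 0], "rotation": [0, 0, 0]}, {"gripper": 70, "travel": [-1, 40, 0], "rotation": [0, 0, 0]}, {"gripper": 70, "travel": [0, 38, 0], "rotation": [0, 0, 0]}, {"gripper": 70, "travel": [0, 0, 0], "rotation": [0, 0, 0]}]'

```text
t: 18.35
tcp_pos: [0.4872, -0.1449, 0.1514]
tool_rot: [1.0, 0.028, 0.001, 0.002]
force: [0.8, -0.7, 0.6]
finger_gap: 0.816
```

>>> send_rows --motion '[{"gripper": 70, "travel": [0, 0, 0], "rotation": [0, 0, 0]}, {"gripper": 70, "travel": [0, 0, 0], "rotation": [0, 0, 0]}, {"gripper": 70, "travel": [0, 0, 0], "rotation": [0, 0, 0]}]'

```text
t: 18.6
tcp_pos: [0.4847, -0.1361, 0.1515]
tool_rot: [0.999, 0.032, -0.001, -0.001]
force: [0.3, 0.0, -0.6]
finger_gap: 0.82
```

```bash
python3 - <<'E'
from h import *
im,c=snap("wrist","w14");s=manip.sense();print(s["tcp_pos"],s["t"])
for o in objects(im,c): print(o)
go([.4855,-.138,.028],3.56)
E
```

```text
[ 0.4849865  -0.13602428  0.15178256] 18.65
('cheese', array([ 0.4846, -0.1374,  0.049 ]), np.float64(35.7), (276, 206))
('disc', array([ 0.4656, -0.3241,  0.029 ]), np.float64(49.7), (495, 233))
shift [  0.6   2.2 123.8] yaw 3.67 tilt [-0.12  0.08] turn 0.11011492365736109
```

>>> send_rows --motion '[{"gripper": 70, "travel": [0.9, 1.6, 20], "rotation": [0, 0, 0]}, {"gripper": 70, "travel": [0, 0, 30], "rotation": [0, 0, 0]}, {"gripper": 70, "travel": [0, 0, 30], "rotation": [0, 0, 0]}, {"gripper": 70, "travel": [0, 0, 25], "rotation": [0, 0, 0]}, {"gripper": 70, "travel": [0, 0, 13], "rotation": [0, 0, 0]}, {"gripper": 70, "travel": [0, 0, 5], "rotation": [0, 0, 0]}, {"gripper": 70, "travel": [0, 0, 0], "rotation": [0, 0, 0]}, {"gripper": 70, "travel": [0, 0, 0], "rotation": [0, 0, 0]}, {"gripper": 35, "travel": [0, 0, 0], "rotation": [0, 0, 0]}, {"gripper": 35, "travel": [0, 0, 0], "rotation": [0, 0, 0]}, {"gripper": 35, "travel": [0, 0, 0], "rotation": [0, 0, 0]}, {"gripper": 35, "travel": [0, 0, 0], "rotation": [0, 0, 0]}]'

```text
t: 19.65
tcp_pos: [0.4876, -0.1396, 0.031]
tool_rot: [1.0, 0.031, 0.001, 0.001]
force: [0.2, 1.1, 5.5]
finger_gap: 0.517
```

>>> send_rows --motion '[{"gripper": 35, "travel": [0, 0, 0], "rotation": [0, 0, 0]}, {"gripper": 35, "travel": [0, 0, 0], "rotation": [0, 0, 0]}, {"gripper": 35, "travel": [0, 0, 0], "rotation": [0, 0, 0]}]'

```text
t: 19.9
tcp_pos: [0.4876, -0.1395, 0.031]
tool_rot: [1.0, 0.031, 0.001, 0.001]
force: [-0.3, 1.7, 6.4]
finger_gap: 0.517
```

>>> send_rows --motion '[{"gripper": 35, "travel": [0, 0, -10], "rotation": [0, 0, 0]}, {"gripper": 35, "travel": [0, 0, -30], "rotation": [0, 0, 0]}, {"gripper": 35, "travel": [0, 0, -40], "rotation": [0, 0, 0]}, {"gripper": 35, "travel": [0, 0, -40], "rotation": [0, 0, 0]}, {"gripper": 35, "travel": [0, 0, 0], "rotation": [0, 0, 0]}, {"gripper": 35, "travel": [0, 0, 0], "rotation": [0, 0, 0]}, {"gripper": 35, "travel": [0, 0, 0], "rotation": [0, 0, 0]}]'

```text
t: 20.48
tcp_pos: [0.4865, -0.1393, 0.15]
tool_rot: [1.0, 0.031, 0.0, 0.0]
force: [0.6, -0.0, -0.1]
finger_gap: 0.519
```

```bash
cat >> h.py <<'E'
def ash(im,c,z):
    "held cheese: ash ellipse between the jaws, centre at height z with the camera's 5 mm height error removed, in tool mm"
    h=cv2.cvtColor(im,cv2.COLOR_RGB2HSV);m=((h[...,1]<60)&(h[...,2]<130)&(h[...,2]>45)).astype(np.uint8);m[:225]=0
    best=None
    for ct in cv2.findContours(cv2.morphologyEx(m,cv2.MORPH_OPEN,np.ones((5,5),np.uint8)),cv2.RETR_EXTERNAL,cv2.CHAIN_APPROX_NONE)[0]:
        if len(ct)>40:
            e=cv2.fitEllipse(ct)
            if 50<e[1][0]<130 and e[1][0]/e[1][1]>.75 and abs(e[0][0]-275)<30: best=e
    s=manip.sense();Q=R.from_quat(s["tool_rot"]).as_matrix()
    return best, None if best is None else (Q.T@(hit(c,best[0],z-.0052)-s["tcp_pos"])*1e3).round(1)
E
python3 - <<'E'
from h import *
im,c=snap("wrist","w15");s=manip.sense();print(s["tcp_pos"],s["finger_gap"]);print(ash(im,c,s["tcp_pos"][2]+.021))
print("disc ref",[ (R.from_quat(s["tool_rot"]).as_matrix().T@(hit(c,(276.9,288.6),s["tcp_pos"][2]+.010-.0052)-s["tcp_pos"])*1e3).round(1)])
go([.4759,.1880,.11],3.56)
E
```

```text
[ 0.48587338 -0.13898591  0.14897739] 0.518094343697451
(None, None)
disc ref [array([-2.8,  1.5, -4.8])]
shift [  10.4 -326.9   39.3] yaw 3.55 tilt [-0.09  0.05] turn -0.0050083721339033715
```

```bash
python3 - <<'E'
from h import *
im=cv2.imread("pics/w15.png");h=cv2.cvtColor(im,cv2.COLOR_BGR2HSV)
for r in range(220,360,10): print(r,[tuple(int(a) for a in h[r,x]) for x in (230,245,276,305,320)])
E
```

```text
220 [(14, 149, 210), (14, 148, 208), (14, 152, 116), (13, 156, 106), (13, 158, 100)]
230 [(14, 154, 195), (14, 150, 196), (14, 153, 150), (13, 153, 128), (13, 158, 126)]
240 [(14, 149, 211), (14, 153, 207), (17, 91, 95), (14, 149, 195), (13, 153, 125)]
250 [(14, 151, 201), (19, 85, 102), (20, 90, 93), (19, 88, 84), (13, 161, 114)]
260 [(13, 155, 179), (17, 86, 107), (20, 77, 201), (20, 90, 82), (13, 171, 100)]
270 [(15, 101, 93), (18, 78, 143), (110, 33, 47), (19, 87, 138), (18, 103, 77)]
280 [(19, 89, 106), (19, 55, 74), (120, 29, 44), (105, 10, 49), (19, 90, 105)]
290 [(20, 85, 138), (83, 24, 43), (111, 40, 45), (120, 16, 47), (19, 86, 140)]
300 [(20, 79, 148), (111, 37, 48), (108, 28, 46), (120, 39, 46), (20, 83, 144)]
310 [(20, 84, 140), (120, 22, 46), (103, 37, 48), (105, 44, 46), (19, 83, 138)]
320 [(14, 154, 192), (120, 12, 41), (116, 42, 43), (105, 36, 42), (12, 153, 125)]
330 [(13, 133, 176), (20, 83, 142), (120, 32, 48), (21, 76, 114), (14, 159, 114)]
340 [(105, 18, 57), (114, 21, 61), (19, 53, 77), (13, 62, 153), (13, 52, 181)]
350 [(107, 30, 60), (103, 31, 58), (16, 55, 176), (14, 57, 176), (15, 65, 161)]
```

```bash
sed -i 's/(h\[...,2\]<130)&(h\[...,2\]>45)/(h[...,2]<130)\&(h[...,2]>33)/' h.py; python3 - <<'E'
from h import *
im=np.ascontiguousarray(cv2.imread("pics/w15.png")[:,:,::-1]);s=manip.sense();c=manip.calibration("wrist");print(s["tcp_pos"],ash(im,c,s["tcp_pos"][2]+.018))
E
```

```text
[ 0.48587338 -0.13898591  0.14897739] (((275.38116455078125, 304.3041076660156), (70.13665771484375, 82.87252044677734), 89.6801528930664), array([ -5.6,   0.5, -12.8]))
```

>>> send_rows --motion '[{"gripper": 35, "travel": [1.5, -36.5, 0], "rotation": [0, 0, 0]}, {"gripper": 35, "travel": [1.5, -36.5, 0], "rotation": [0, 0, 0]}, {"gripper": 35, "travel": [1.5, -36.5, 0], "rotation": [0, 0, 0]}, {"gripper": 35, "travel": [1.5, -36.5, 0], "rotation": [0, 0, 0]}, {"gripper": 35, "travel": [1.5, -36.5, 0], "rotation": [0, 0, 0]}, {"gripper": 35, "travel": [1.5, -36.5, 0], "rotation": [0, 0, 0]}, {"gripper": 35, "travel": [1.5, -36, 0], "rotation": [0, 0, 0]}, {"gripper": 35, "travel": [1.5, -36, 0], "rotation": [0, 0, 0]}, {"gripper": 35, "travel": [0, -36, 0], "rotation": [0, 0, 0]}, {"gripper": 35, "travel": [0, 0, 20], "rotation": [0, 0, 0]}, {"gripper": 35, "travel": [0, 0, 20], "rotation": [0, 0, 0]}, {"gripper": 35, "travel": [0, 0, 0], "rotation": [0, 0, 0]}]'

```text
t: 21.53
tcp_pos: [0.4745, 0.1879, 0.105]
tool_rot: [0.999, 0.032, -0.005, 0.001]
force: [-0.8, 0.2, -0.8]
finger_gap: 0.516
```

>>> send_rows --motion '[{"gripper": 35, "travel": [0, 0, 0], "rotation": [0, 0, 0]}, {"gripper": 35, "travel": [0, 0, 0], "rotation": [0, 0, 0]}, {"gripper": 35, "travel": [0, 0, 0], "rotation": [0, 0, 0]}]'

```text
t: 21.78
tcp_pos: [0.479, 0.1872, 0.1098]
tool_rot: [1.0, 0.031, 0.0, -0.0]
force: [0.6, -0.7, 0.1]
finger_gap: 0.518
```

```bash
python3 - <<'E'
from h import *
im,c=snap("wrist","w16");s=manip.sense();print(s["tcp_pos"],s["finger_gap"]);print(ash(im,c,s["tcp_pos"][2]+.018))
np.save("w16c.npy",c,allow_pickle=True)
cv2.imwrite("pics/w16b.png",cv2.resize(im[0:380,130:430,::-1],None,fx=1.57,fy=1.57))
go([.4759,.1880,.11],3.56)
E
```

```text
[0.47920076 0.18723732 0.11003698] 0.5207874778316254
(None, None)
shift [-3.2 -1.   0. ] yaw 3.5 tilt [0.07 0.01] turn -0.0629959389439878
```

View pics/w16b.png

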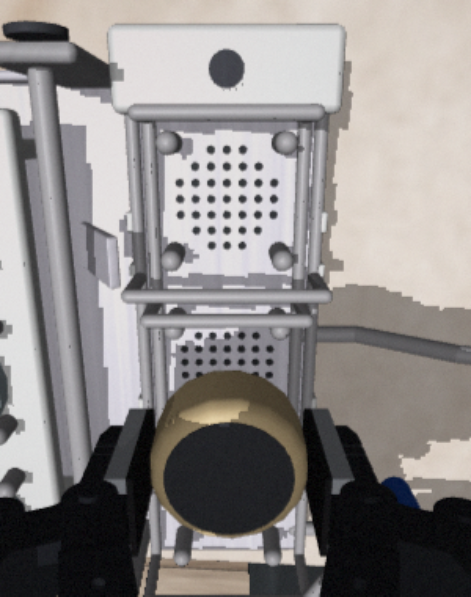

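```bash
python3 - <<'E'
from h import *
c=np.load("w16c.npy",allow_pickle=True).item();s=manip.sense()
q=np.array([(168,141),(286,141),(172,259),(282,259)])/1.57+[130,0]
M=np.array([(x,-56+y,64) for x in(89,47) for y in(21,-21)])/1e3
v,r=fit_turner(c,M,q);print(v,np.degrees(v[3]),r.round(1).tolist())
p2=Tp(0,-.056,0,v[[0,1,3]]);Q=R.from_quat(s["tool_rot"]).as_matrix()
for w in(v[2],-.0052): 
    d=hit(c,np.array([229,478])/1.57+[130,0],s["tcp_pos"][2]+.018+w);print("p2",p2,"cheese",d,"move tool",Q.T@(p2-d)*1e3)
# reference: nests fits gave turner z -.005..-.006, n1 seen (.3999,.2947)
print("p2 from n1 seen", np.array([.3999,.2947])+.068*Q[:2,0]+.112*Q[:2,1])
E
```

```text
[ 0.47126753  0.24293235 -0.01121057  0.06013346] 3.445393469503708 [[-0.3, 0.3], [0.3, 0.3], [-0.3, -0.3], [0.3, -0.3]]
p2 [0.47463297 0.18703356 0.        ] cheese [0.46930269 0.18595552 0.11682641] move tool [  5.24801748  -0.73665437 116.83278859]
p2 [0.47463297 0.18703356 0.        ] cheese [0.47356136 0.18621863 0.12283698] move tool [  0.97412361  -0.73306285 122.83831007]
p2 from n1 seen [0.47460494 0.1870563 ]
```

>>> send_rows --motion '[{"gripper": 35, "travel": [-0.7, -0.7, 8], "rotation": [0, 0, 0]}, {"gripper": 35, "travel": [0, 0, 10], "rotation": [0, 0, 0]}, {"gripper": 35, "travel": [0, 0, 8], "rotation": [0, 0, 0]}, {"gripper": 35, "travel": [0, 0, 6], "rotation": [0, 0, 0]}, {"gripper": 35, "travel": [0, 0, 0], "rotation": [0, 0, 0]}, {"gripper": 35, "travel": [0, 0, 0], "rotation": [0, 0, 0]}, {"gripper": 35, "travel": [0, 0, 0], "rotation": [0, 0, 0]}]'

```text
t: 22.42
tcp_pos: [0.4779, 0.1883, 0.0773]
tool_rot: [1.0, 0.031, -0.0, 0.0]
force: [1.5, -0.1, -0.2]
finger_gap: 0.515
```

>>> send_rows --motion '[{"gripper": 35, "travel": [0, 0, 3], "rotation": [0, 0, 0]}, {"gripper": 35, "travel": [0, 0, 3], "rotation": [0, 0, 0]}, {"gripper": 35, "travel": [0, 0, 3], "rotation": [0, 0, 0]}, {"gripper": 35, "travel": [0, 0, 2], "rotation": [0, 0, 0]}, {"gripper": 35, "travel": [0, 0, 0], "rotation": [0, 0, 0]}, {"gripper": 35, "travel": [0, 0, 0], "rotation": [0, 0, 0]}]'

```text
t: 22.92
tcp_pos: [0.4777, 0.1883, 0.0662]
tool_rot: [1.0, 0.031, -0.0, 0.0]
force: [0.1, -0.0, -1.0]
finger_gap: 0.518
```

>>> send_rows --motion '[{"gripper": 35, "travel": [0, 0, 3], "rotation": [0, 0, 0]}, {"gripper": 35, "travel": [0, 0, 3], "rotation": [0, 0, 0]}, {"gripper": 35, "travel": [0, 0, 3], "rotation": [0, 0, 0]}, {"gripper": 35, "travel": [0, 0, 2], "rotation": [0, 0, 0]}, {"gripper": 35, "travel": [0, 0, 0], "rotation": [0, 0, 0]}, {"gripper": 35, "travel": [0, 0, 0], "rotation": [0, 0, 0]}]'

```text
t: 23.42
tcp_pos: [0.4776, 0.1883, 0.0552]
tool_rot: [1.0, 0.031, -0.0, 0.0]
force: [0.7, -0.5, 0.0]
finger_gap: 0.516
```

Free all the way. I'll release with a small opening, rise and head for cheese B.

>>> send_rows --motion '[{"gripper": 35, "travel": [0, 0, 0.8], "rotation": [0, 0, 0]}, {"gripper": 54, "travel": [0, 0, 0], "rotation": [0, 0, 0]}, {"gripper": 54, "travel": [0, 0, 0], "rotation": [0, 0, 0]}, {"gripper": 54, "travel": [0, 0, 0], "rotation": [0, 0, 0]}, {"gripper": 54, "travel": [0, 0, 0], "rotation": [0, 0, 0]}, {"gripper": 54, "travel": [0, 0, -5], "rotation": [0, 0, 0]}, {"gripper": 54, "travel": [0, 0, -20], "rotation": [0, 0, 0]}, {"gripper": 54, "travel": [0, 0, -30], "rotation": [0, 0, 0]}, {"gripper": 70, "travel": [0, 0, -40], "rotation": [0, 0, 0]}, {"gripper": 70, "travel": [0, 0, 0], "rotation": [0, 0, 0]}, {"gripper": 70, "travel": [0, 0, 0], "rotation": [0, 0, 0]}, {"gripper": 70, "travel": [0, 0, 0], "rotation": [0, 0, 0]}]'

```text
t: 24.42
tcp_pos: [0.4774, 0.1883, 0.1498]
tool_rot: [1.0, 0.031, 0.0, -0.0]
force: [-0.1, 0.4, -0.7]
finger_gap: 0.818
```

```bash
cat >> h.py <<'E'
def board_top(im,c,z,near):
    "ash ellipses at height z (camera height corrected), nearest to a point"
    h=cv2.cvtColor(im,cv2.COLOR_RGB2HSV);m=((h[...,1]<60)&(h[...,2]<130)&(h[...,2]>33)).astype(np.uint8);o=[]
    for ct in cv2.findContours(cv2.morphologyEx(m,cv2.MORPH_OPEN,np.ones((5,5),np.uint8)),cv2.RETR_EXTERNAL,cv2.CHAIN_APPROX_NONE)[0]:
        if len(ct)>40:
            e=cv2.fitEllipse(ct);p=hit(c,e[0],z-.0052)
            if .8<e[1][0]/e[1][1] and np.hypot(*(p-near)[:2])<.04: o.append((e,p.round(4)))
    return o
E
python3 - <<'E'
from h import *
im,c=snap("wrist","w17");s=manip.sense();print(s["tcp_pos"],s["t"])
print(board_top(im,c,.072,np.array([.4746,.187,0])),"expected seen p2 .4746 .1870")
go([.4690,-.234,.15],3.56)
E
```

```text
[0.4768611  0.18820438 0.14903123] 24.4667
[(((234.99781799316406, 252.55047607421875), (16.585243225097656, 18.600765228271484), 87.68803405761719), array([0.4469, 0.2158, 0.0668])), (((274.78271484375, 219.42291259765625), (44.07963180541992, 47.62887954711914), 87.69104766845703), array([0.4748, 0.1882, 0.0668]))] expected seen p2 .4746 .1870
shift [-34.1 420.9  -0.8] yaw 3.56 tilt [-0.1  -0.02] turn 0.002292193710268009
```

>>> send_rows --motion '[{"gripper": 70, "travel": [-3, 38, 0], "rotation": [0, 0, 0]}, {"gripper": 70, "travel": [-3, 38, 0], "rotation": [0, 0, 0]}, {"gripper": 70, "travel": [-3, 38, 0], "rotation": [0, 0, 0]}, {"gripper": 70, "travel": [-3, 38, 0], "rotation": [0, 0, 0]}, {"gripper": 70, "travel": [-3, 38, 0], "rotation": [0, 0, 0]}, {"gripper": 70, "travel": [-3, 38, 0], "rotation": [0, 0, 0]}, {"gripper": 70, "travel": [-3, 38, 0], "rotation": [0, 0, 0]}, {"gripper": 70, "travel": [-3, 38, 0], "rotation": [0, 0, 0]}, {"gripper": 70, "travel": [-3, 39, 0], "rotation": [0, 0, 0]}, {"gripper": 70, "travel": [-3, 39, 0], "rotation": [0, 0, 0]}, {"gripper": 70, "travel": [-4, 39, 0], "rotation": [0, 0, 0]}, {"gripper": 70, "travel": [0, 0, 0], "rotation": [0, 0, 0]}]'

```text
t: 25.47
tcp_pos: [0.4707, -0.2416, 0.1484]
tool_rot: [1.0, 0.028, 0.001, 0.002]
force: [0.2, -0.3, 0.9]
finger_gap: 0.817
```

>>> send_rows --motion '[{"gripper": 70, "travel": [0, 0, 0], "rotation": [0, 0, 0]}, {"gripper": 70, "travel": [0, 0, 0], "rotation": [0, 0, 0]}, {"gripper": 70, "travel": [0, 0, 0], "rotation": [0, 0, 0]}]'

```text
t: 25.72
tcp_pos: [0.469, -0.2321, 0.1485]
tool_rot: [1.0, 0.032, -0.001, -0.001]
force: [0.3, 0.1, -0.6]
finger_gap: 0.82
```

```bash
python3 - <<'E'
from h import *
im,c=snap("wrist","w18");s=manip.sense();print(s["tcp_pos"],s["t"])
for o in objects(im,c): print(o)
go([.4690,-.235,.028],3.56)
a=cv2.imread("pics/w17.png");h=cv2.cvtColor(a,cv2.COLOR_BGR2HSV)
for r in range(160,270,8): print(r,[tuple(int(x) for x in h[r,k]) for k in (240,250,262,275,288,300,310)])
E
```

```text
[ 0.46931231 -0.23198995  0.14881328] 25.7667
('cheese', array([ 0.4669, -0.2344,  0.049 ]), np.float64(35.8), (278, 210))
('disc', array([ 0.465 , -0.3252,  0.029 ]), np.float64(48.5), (388, 211))
shift [ -0.3   3.2 120.8] yaw 3.66 tilt [-0.12  0.11] turn 0.09553582982784681
160 [(120, 5, 108), (150, 3, 197), (129, 13, 133), (130, 10, 149), (124, 13, 137), (133, 17, 133), (135, 8, 192)]
168 [(140, 9, 166), (140, 5, 165), (130, 5, 167), (138, 8, 166), (160, 5, 164), (150, 6, 161), (135, 3, 159)]
176 [(110, 15, 50), (131, 15, 133), (133, 15, 154), (124, 13, 135), (133, 13, 134), (124, 14, 132), (128, 16, 129)]
184 [(135, 3, 149), (120, 5, 152), (120, 5, 156), (140, 5, 151), (120, 7, 152), (120, 5, 150), (130, 5, 152)]
192 [(135, 4, 137), (120, 7, 113), (21, 89, 92), (20, 86, 154), (17, 86, 92), (126, 12, 108), (130, 11, 138)]
200 [(138, 9, 143), (20, 88, 84), (19, 73, 199), (120, 23, 67), (19, 77, 180), (19, 89, 77), (150, 2, 110)]
208 [(120, 5, 149), (19, 81, 190), (115, 25, 62), (110, 23, 66), (120, 31, 65), (21, 81, 170), (105, 7, 71)]
216 [(138, 8, 154), (20, 69, 93), (108, 30, 42), (125, 36, 42), (105, 15, 35), (6, 26, 49), (140, 10, 77)]
224 [(140, 5, 157), (75, 12, 43), (110, 20, 38), (110, 25, 62), (100, 22, 35), (126, 33, 39), (150, 9, 83)]
232 [(128, 6, 167), (19, 87, 111), (120, 7, 38), (135, 28, 37), (110, 23, 34), (18, 88, 113), (140, 9, 85)]
240 [(135, 6, 166), (150, 11, 92), (108, 33, 39), (105, 28, 36), (120, 21, 37), (150, 3, 79), (120, 3, 86)]
248 [(140, 8, 97), (124, 13, 160), (137, 8, 211), (19, 63, 118), (129, 13, 139), (126, 13, 204), (130, 8, 91)]
256 [(120, 4, 59), (135, 12, 130), (135, 15, 135), (116, 13, 137), (120, 13, 134), (130, 18, 130), (138, 20, 65)]
264 [(160, 5, 145), (138, 9, 143), (140, 5, 152), (128, 7, 148), (144, 8, 154), (135, 7, 147), (135, 6, 89)]
```

>>> send_rows --motion '[{"gripper": 70, "travel": [-1.0, 2.6, 20], "rotation": [0, 0, 0]}, {"gripper": 70, "travel": [0, 0, 30], "rotation": [0, 0, 0]}, {"gripper": 70, "travel": [0, 0, 30], "rotation": [0, 0, 0]}, {"gripper": 70, "travel": [0, 0, 23], "rotation": [0, 0, 0]}, {"gripper": 70, "travel": [0, 0, 12], "rotation": [0, 0, 0]}, {"gripper": 70, "travel": [0, 0, 5], "rotation": [0, 0, 0]}, {"gripper": 70, "travel": [0, 0, 0], "rotation": [0, 0, 0]}, {"gripper": 70, "travel": [0, 0, 0], "rotation": [0, 0, 0]}, {"gripper": 35, "travel": [0, 0, 0], "rotation": [0, 0, 0]}, {"gripper": 35, "travel": [0, 0, 0], "rotation": [0, 0, 0]}, {"gripper": 35, "travel": [0, 0, 0], "rotation": [0, 0, 0]}, {"gripper": 35, "travel": [0, 0, 0], "rotation": [0, 0, 0]}]'

```text
t: 26.77
tcp_pos: [0.4699, -0.2369, 0.0311]
tool_rot: [1.0, 0.031, 0.001, 0.001]
force: [0.7, 1.1, 5.8]
finger_gap: 0.516
```

>>> send_rows --motion '[{"gripper": 35, "travel": [0, 0, 0], "rotation": [0, 0, 0]}, {"gripper": 35, "travel": [0, 0, 0], "rotation": [0, 0, 0]}, {"gripper": 35, "travel": [0, 0, 0], "rotation": [0, 0, 0]}]'

```text
t: 27.02
tcp_pos: [0.4699, -0.2369, 0.0312]
tool_rot: [1.0, 0.031, 0.001, 0.001]
force: [0.3, 1.5, 5.6]
finger_gap: 0.516
```

>>> send_rows --motion '[{"gripper": 35, "travel": [0, 0, -10], "rotation": [0, 0, 0]}, {"gripper": 35, "travel": [0, 0, -30], "rotation": [0, 0, 0]}, {"gripper": 35, "travel": [0, 0, -40], "rotation": [0, 0, 0]}, {"gripper": 35, "travel": [0, 0, -40], "rotation": [0, 0, 0]}, {"gripper": 35, "travel": [0, 0, 0], "rotation": [0, 0, 0]}, {"gripper": 35, "travel": [0, 0, 0], "rotation": [0, 0, 0]}, {"gripper": 35, "travel": [0, 0, 0], "rotation": [0, 0, 0]}, {"gripper": 35, "travel": [0, 0, 0], "rotation": [0, 0, 0]}]'

```text
t: 27.68
tcp_pos: [0.4681, -0.2359, 0.1487]
tool_rot: [1.0, 0.031, -0.001, -0.001]
force: [0.7, -0.4, -0.9]
finger_gap: 0.517
```

```bash
python3 - <<'E'
from h import *
im,c=snap("wrist","w19");s=manip.sense();print(s["tcp_pos"],s["finger_gap"]);print(ash(im,c,s["tcp_pos"][2]+.018))
go([.4098,.1842,.15],3.56)
E
```

```text
[ 0.46810123 -0.23583975  0.14831007] 0.5191355042331754
(((275.4131164550781, 304.06329345703125), (70.1525650024414, 82.8128890991211), 90.12388610839844), array([ -5.8,   0.5, -12.8]))
shift [ -32.1 -422.8   -0.6] yaw 3.56 tilt [-0.15  0.12] turn -0.004913720165287572
```

>>> send_rows --motion '[{"gripper": 35, "travel": [-3, -38, 0], "rotation": [0, 0, 0]}, {"gripper": 35, "travel": [-3, -38, 0], "rotation": [0, 0, 0]}, {"gripper": 35, "travel": [-3, -38, 0], "rotation": [0, 0, 0]}, {"gripper": 35, "travel": [-3, -38, 0], "rotation": [0, 0, 0]}, {"gripper": 35, "travel": [-3, -38, 0], "rotation": [0, 0, 0]}, {"gripper": 35, "travel": [-3, -38, 0], "rotation": [0, 0, 0]}, {"gripper": 35, "travel": [-3, -38, 0], "rotation": [0, 0, 0]}, {"gripper": 35, "travel": [-3, -39, 0], "rotation": [0, 0, 0]}, {"gripper": 35, "travel": [-3, -39, 0], "rotation": [0, 0, 0]}, {"gripper": 35, "travel": [-3, -39, 0], "rotation": [0, 0, 0]}, {"gripper": 35, "travel": [-2, -40, 0], "rotation": [0, 0, 0]}, {"gripper": 35, "travel": [0, 0, 0], "rotation": [0, 0, 0]}]'

```text
t: 28.73
tcp_pos: [0.4084, 0.1893, 0.1485]
tool_rot: [0.999, 0.035, -0.001, -0.001]
force: [0.2, -1.2, -0.9]
finger_gap: 0.514
```

>>> send_rows --motion '[{"gripper": 35, "travel": [0, 0, 20], "rotation": [0, 0, 0]}, {"gripper": 35, "travel": [0, 0, 20], "rotation": [0, 0, 0]}, {"gripper": 35, "travel": [0, 0, 15], "rotation": [0, 0, 0]}, {"gripper": 35, "travel": [0, 0, 10], "rotation": [0, 0, 0]}, {"gripper": 35, "travel": [0, 0, 3], "rotation": [0, 0, 0]}, {"gripper": 35, "travel": [0, 0, 0], "rotation": [0, 0, 0]}, {"gripper": 35, "travel": [0, 0, 0], "rotation": [0, 0, 0]}, {"gripper": 35, "travel": [0, 0, 0], "rotation": [0, 0, 0]}]'

```text
t: 29.4
tcp_pos: [0.4113, 0.1834, 0.0818]
tool_rot: [1.0, 0.031, 0.0, -0.0]
force: [0.3, 0.1, -0.0]
finger_gap: 0.516
```

```bash
python3 - <<'E'
from h import *
s=manip.sense();print(s["tcp_pos"],s["finger_gap"]);go([.4097,.1841,.0552],3.56)
E
```

```text
[0.41127082 0.1834188  0.08184967] 0.5156561991800098
shift [-1.5 -0.8 26.6] yaw 3.54 tilt [0.02 0.  ] turn -0.01593000163046998
```

>>> send_rows --motion '[{"gripper": 35, "travel": [-1.5, -0.8, 5], "rotation": [0, 0, 0]}, {"gripper": 35, "travel": [0, 0, 4], "rotation": [0, 0, 0]}, {"gripper": 35, "travel": [0, 0, 3], "rotation": [0, 0, 0]}, {"gripper": 35, "travel": [0, 0, 3], "rotation": [0, 0, 0]}, {"gripper": 35, "travel": [0, 0, 0], "rotation": [0, 0, 0]}, {"gripper": 35, "travel": [0, 0, 0], "rotation": [0, 0, 0]}]'

```text
t: 29.9
tcp_pos: [0.4093, 0.1843, 0.0664]
tool_rot: [1.0, 0.031, -0.0, 0.0]
force: [0.1, -0.5, -1.3]
finger_gap: 0.514
```

>>> send_rows --motion '[{"gripper": 35, "travel": [0, 0, 3], "rotation": [0, 0, 0]}, {"gripper": 35, "travel": [0, 0, 3], "rotation": [0, 0, 0]}, {"gripper": 35, "travel": [0, 0, 3], "rotation": [0, 0, 0]}, {"gripper": 35, "travel": [0, 0, 2.5], "rotation": [0, 0, 0]}, {"gripper": 35, "travel": [0, 0, 0], "rotation": [0, 0, 0]}, {"gripper": 35, "travel": [0, 0, 0], "rotation": [0, 0, 0]}]'

```text
t: 30.4
tcp_pos: [0.4093, 0.1842, 0.0549]
tool_rot: [1.0, 0.031, -0.0, 0.0]
force: [-0.5, -0.5, -1.1]
finger_gap: 0.516
```

>>> send_rows --motion '[{"gripper": 35, "travel": [0, 0, 0.5], "rotation": [0, 0, 0]}, {"gripper": 54, "travel": [0, 0, 0], "rotation": [0, 0, 0]}, {"gripper": 54, "travel": [0, 0, 0], "rotation": [0, 0, 0]}, {"gripper": 54, "travel": [0, 0, 0], "rotation": [0, 0, 0]}, {"gripper": 54, "travel": [0, 0, 0], "rotation": [0, 0, 0]}, {"gripper": 54, "travel": [0, 0, -5], "rotation": [0, 0, 0]}, {"gripper": 54, "travel": [0, 0, -20], "rotation": [0, 0, 0]}, {"gripper": 54, "travel": [0, 0, -30], "rotation": [0, 0, 0]}, {"gripper": 40, "travel": [0, 0, -40], "rotation": [0, 0, 0]}, {"gripper": 34, "travel": [0, 0, 0], "rotation": [0, 0, 0]}, {"gripper": 34, "travel": [0, 0, 0], "rotation": [0, 0, 0]}, {"gripper": 34, "travel": [0, 0, 0], "rotation": [0, 0, 0]}]'

```text
t: 31.4
tcp_pos: [0.4103, 0.1845, 0.1502]
tool_rot: [1.0, 0.031, 0.002, -0.0]
force: [-1.0, 0.0, -0.1]
finger_gap: 0.398
```

>>> send_rows --motion '[{"gripper": 34, "travel": [0, 38, 0], "rotation": [0, 0, 0]}, {"gripper": 34, "travel": [4, 38, 0], "rotation": [0, 0, 0]}, {"gripper": 34, "travel": [0, 0, 0], "rotation": [0, 0, 0]}, {"gripper": 34, "travel": [0, 0, 0], "rotation": [0, 0, 0]}, {"gripper": 34, "travel": [0, 0, 0], "rotation": [0, 0, 0]}, {"gripper": 34, "travel": [0, 0, 0], "rotation": [0, 0, 0]}]'

```text
t: 31.9
tcp_pos: [0.4175, 0.1093, 0.1489]
tool_rot: [1.0, 0.031, -0.001, -0.0]
force: [0.7, 1.1, 0.3]
finger_gap: 0.395
```

```bash
python3 - <<'E'
from h import *
im,c=snap("wrist","w20");s=manip.sense();print(s["tcp_pos"],s["finger_gap"]*85.4)
h=cv2.cvtColor(im,cv2.COLOR_RGB2HSV);m=(h[...,0]>100)&(h[...,0]<130)&(h[...,1]>150)&(h[...,2]>40)
for ce,st in blobs(m,40):
    print("blue",ce,st,"post top est",hit(c,ce,.1-.0052),"bar",hit(c,ce,.08-.0052))
for x in(.4067,.4746): print(board_top(im,c,.072,np.array([x,.183,0])))
cv2.imwrite("pics/w20b.png",im[:,:,::-1])
go([.418,.1085,.15],3.56)
E
```

```text
[0.41748496 0.10957015 0.14904815] 34.22342794881854
blue [347.39511557 181.48364588] [ 335  117   27  134 2293] post top est [0.45300798 0.06820532 0.0948    ] bar [0.44787771 0.06350194 0.0748    ]
blue [277.25667828 223.50638792] [267 199  22  48 861] post top est [0.42345138 0.10816618 0.0948    ] bar [0.41528965 0.10756136 0.0748    ]
[(((168.4759521484375, 226.9532928466797), (45.32164764404297, 52.01136016845703), 114.7588882446289), array([0.4045, 0.1847, 0.0668]))]
[(((157.22731018066406, 127.1431884765625), (53.25861358642578, 59.64323425292969), 136.8632354736328), array([0.4742, 0.189 , 0.0668]))]
shift [ 0.4  1.1 -1. ] yaw 3.64 tilt [-0.09  0.01] turn 0.07674533716221132
```

View pics/w20b.png

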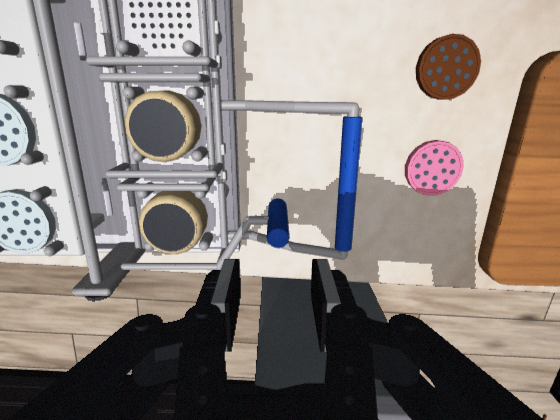

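Both cheeses sit ash up between their pins, at (162,127) and (173,223). The post top is at (278,238), centred between the jaws. I'll pinch the post and close the keeper.

>>> send_rows --motion '[{"gripper": 34, "travel": [0.5, 1, 20], "rotation": [0, 0, 0]}, {"gripper": 34, "travel": [0, 0, 20], "rotation": [0, 0, 0]}, {"gripper": 34, "travel": [0, 0, 15], "rotation": [0, 0, 0]}, {"gripper": 34, "travel": [0, 0, 9], "rotation": [0, 0, 0]}, {"gripper": 34, "travel": [0, 0, 0], "rotation": [0, 0, 0]}, {"gripper": 34, "travel": [0, 0, 0], "rotation": [0, 0, 0]}, {"gripper": 5, "travel": [0, 0, 0], "rotation": [0, 0, 0]}, {"gripper": 5, "travel": [0, 0, 0], "rotation": [0, 0, 0]}, {"gripper": 5, "travel": [0, 0, 0], "rotation": [0, 0, 0]}, {"gripper": 5, "travel": [0, 0, 0], "rotation": [0, 0, 0]}, {"gripper": 5, "travel": [0, 0, 0], "rotation": [0, 0, 0]}]' --newtons 40

```text
t: 32.87
tcp_pos: [0.4191, 0.1081, 0.0862]
tool_rot: [1.0, 0.031, 0.001, -0.0]
force: [-0.3, 2.8, 3.6]
finger_gap: 0.145
```

>>> send_rows --motion '[{"gripper": 5, "travel": [3, 0, 0], "rotation": [0, 0, 0]}, {"gripper": 5, "travel": [3, 0, 0], "rotation": [0, 0, 0]}, {"gripper": 5, "travel": [3, 0, 0], "rotation": [0, 0, 0]}, {"gripper": 5, "travel": [3, 0, 0], "rotation": [0, 0, 0]}, {"gripper": 5, "travel": [3, 0, 0], "rotation": [0, 0, 0]}, {"gripper": 5, "travel": [3, 0, 0], "rotation": [0, 0, 0]}, {"gripper": 5, "travel": [2, 0, 0], "rotation": [0, 0, 0]}, {"gripper": 5, "travel": [1, 0, 0], "rotation": [0, 0, 0]}, {"gripper": 5, "travel": [0, 0, 0], "rotation": [0, 0, 0]}, {"gripper": 5, "travel": [0, 0, 0], "rotation": [0, 0, 0]}, {"gripper": 5, "travel": [0, 0, 0], "rotation": [0, 0, 0]}]'

```text
t: 33.78
tcp_pos: [0.4394, 0.1093, 0.0862]
tool_rot: [1.0, 0.031, -0.0, -0.0]
force: [-2.4, 3.1, 6.1]
finger_gap: 0.142
```

>>> send_rows --motion '[{"gripper": 5, "travel": [1, 0, 0], "rotation": [0, 0, 0]}, {"gripper": 5, "travel": [1, 0, 0], "rotation": [0, 0, 0]}, {"gripper": 5, "travel": [0, 0, 0], "rotation": [0, 0, 0]}]'

```text
t: 34.03
tcp_pos: [0.4401, 0.1093, 0.0861]
tool_rot: [1.0, 0.031, -0.002, -0.0]
force: [-3.3, 2.2, 8.1]
finger_gap: 0.139
```

>>> send_rows --motion '[{"gripper": 5, "travel": [1, 0, 0], "rotation": [0, 0, 0]}, {"gripper": 5, "travel": [1, 0, 0], "rotation": [0, 0, 0]}, {"gripper": 5, "travel": [1, 0, 0], "rotation": [0, 0, 0]}, {"gripper": 5, "travel": [0, 0, 0], "rotation": [0, 0, 0]}, {"gripper": 5, "travel": [0, 0, 0], "rotation": [0, 0, 0]}]'

```text
t: 34.45
tcp_pos: [0.4401, 0.1093, 0.086]
tool_rot: [1.0, 0.031, -0.005, -0.0]
force: [-6.4, 0.4, 11.3]
finger_gap: 0.142
```

>>> send_rows --motion '[{"gripper": 5, "travel": [-3, 0, 0], "rotation": [0, 0, 0]}, {"gripper": 5, "travel": [0, 0, 0], "rotation": [0, 0, 0]}, {"gripper": 34, "travel": [0, 0, 0], "rotation": [0, 0, 0]}, {"gripper": 34, "travel": [0, 0, 0], "rotation": [0, 0, 0]}, {"gripper": 34, "travel": [0, 0, 0], "rotation": [0, 0, 0]}, {"gripper": 34, "travel": [0, 0, -10], "rotation": [0, 0, 0]}, {"gripper": 34, "travel": [0, 0, -20], "rotation": [0, 0, 0]}, {"gripper": 34, "travel": [0, 0, -30], "rotation": [0, 0, 0]}, {"gripper": 34, "travel": [0, 0, -10], "rotation": [0, 0, 0]}, {"gripper": 34, "travel": [4, 23, 0], "rotation": [0, 0, 0]}, {"gripper": 34, "travel": [2, 23, 0], "rotation": [0, 0, 0]}, {"gripper": 34, "travel": [0, 0, 0], "rotation": [0, 0, 0]}]'

```text
t: 35.45
tcp_pos: [0.4524, 0.0609, 0.1561]
tool_rot: [1.0, 0.03, 0.002, 0.001]
force: [0.3, -0.0, -0.4]
finger_gap: 0.395
```

>>> send_rows --motion '[{"gripper": 34, "travel": [0, 0, 0], "rotation": [0, 0, 0]}, {"gripper": 34, "travel": [0, 0, 0], "rotation": [0, 0, 0]}, {"gripper": 34, "travel": [0, 0, 0], "rotation": [0, 0, 0]}]'

```text
t: 35.7
tcp_pos: [0.45, 0.0641, 0.1553]
tool_rot: [1.0, 0.031, -0.001, -0.0]
force: [-1.3, 0.5, 0.1]
finger_gap: 0.397
```

```bash
python3 - <<'E'
from h import *
im,c=snap("wrist","w21");s=manip.sense();print(s["tcp_pos"],s["finger_gap"]*85.4,s["t"])
h=cv2.cvtColor(im,cv2.COLOR_RGB2HSV);m=(h[...,0]>100)&(h[...,0]<130)&(h[...,1]>150)&(h[...,2]>40)
for ce,st in blobs(m,40): print("blue",ce,st,"bar",hit(c,ce,.08-.0052))
go([.446,.063,.06],3.56)
t=np.radians(np.arange(0,181,5));print(np.c_[178*np.diff(np.cos(t)),-178*np.diff(np.sin(t))].round(1).tolist())
E
```

```text
[0.45000847 0.06424884 0.15533032] 34.06594558679097 35.75
blue [275.47441365 221.10501066] [ 268  162   16  122 1876] bar [0.4470129  0.06352085 0.0748    ]
blue [208.9609375 231.625    ] [193 207  33  48 896] bar [0.4360145  0.11030817 0.0748    ]
shift [-4.   1.  95.3] yaw 3.61 tilt [-0.06  0.01] turn 0.04905014203008129
[[-0.7, -15.5], [-2.0, -15.4], [-3.4, -15.2], [-4.7, -14.8], [-5.9, -14.3], [-7.2, -13.8], [-8.3, -13.1], [-9.5, -12.3], [-10.5, -11.4], [-11.4, -10.5], [-12.3, -9.5], [-13.1, -8.3], [-13.8, -7.2], [-14.3, -5.9], [-14.8, -4.7], [-15.2, -3.4], [-15.4, -2.0], [-15.5, -0.7], [-15.5, 0.7], [-15.4, 2.0], [-15.2, 3.4], [-14.8, 4.7], [-14.3, 5.9], [-13.8, 7.2], [-13.1, 8.3], [-12.3, 9.5], [-11.4, 10.5], [-10.5, 11.4], [-9.5, 12.3], [-8.3, 13.1], [-7.2, 13.8], [-5.9, 14.3], [-4.7, 14.8], [-3.4, 15.2], [-2.0, 15.4], [-0.7, 15.5]]
```

>>> send_rows --motion '[{"gripper": 34, "travel": [-3, 0, 25], "rotation": [0, 0, 0]}, {"gripper": 34, "travel": [0, 0, 30], "rotation": [0, 0, 0]}, {"gripper": 34, "travel": [0, 0, 25], "rotation": [0, 0, 0]}, {"gripper": 34, "travel": [0, 0, 15], "rotation": [0, 0, 0]}, {"gripper": 34, "travel": [0, 0, 0], "rotation": [0, 0, 0]}, {"gripper": 34, "travel": [0, 0, 0], "rotation": [0, 0, 0]}, {"gripper": 3, "travel": [0, 0, 0], "rotation": [0, 0, 0]}, {"gripper": 3, "travel": [0, 0, 0], "rotation": [0, 0, 0]}, {"gripper": 3, "travel": [0, 0, 0], "rotation": [0, 0, 0]}, {"gripper": 3, "travel": [0, 0, 0], "rotation": [0, 0, 0]}, {"gripper": 3, "travel": [0, 0, 0], "rotation": [0, 0, 0]}]' --newtons 60

```text
t: 36.67
tcp_pos: [0.4475, 0.0638, 0.0609]
tool_rot: [1.0, 0.031, 0.0, 0.0]
force: [-1.2, -0.7, 6.0]
finger_gap: 0.111
```

>>> send_rows --motion '[{"gripper": 3, "travel": [0, -0.7, -15.5], "rotation": [0, 0, 0]}, {"gripper": 3, "travel": [0, -2.0, -15.4], "rotation": [0, 0, 0]}, {"gripper": 3, "travel": [0, -3.4, -15.2], "rotation": [0, 0, 0]}, {"gripper": 3, "travel": [0, -4.7, -14.8], "rotation": [0, 0, 0]}, {"gripper": 3, "travel": [0, -5.9, -14.3], "rotation": [0, 0, 0]}, {"gripper": 3, "travel": [0, -7.2, -13.8], "rotation": [0, 0, 0]}, {"gripper": 3, "travel": [0, 0, 0], "rotation": [0, 0, 0]}, {"gripper": 3, "travel": [0, 0, 0], "rotation": [0, 0, 0]}]'

```text
t: 37.33
tcp_pos: [0.446, 0.0874, 0.1497]
tool_rot: [0.999, 0.032, 0.0, 0.0]
force: [0.7, -1.6, 0.7]
finger_gap: 0.117
```

>>> send_rows --motion '[{"gripper": 3, "travel": [0, -8.3, -13.1], "rotation": [0, 0, 0]}, {"gripper": 3, "travel": [0, -9.5, -12.3], "rotation": [0, 0, 0]}, {"gripper": 3, "travel": [0, -10.5, -11.4], "rotation": [0, 0, 0]}, {"gripper": 3, "travel": [0, -11.4, -10.5], "rotation": [0, 0, 0]}, {"gripper": 3, "travel": [0, -12.3, -9.5], "rotation": [0, 0, 0]}, {"gripper": 3, "travel": [0, -13.1, -8.3], "rotation": [0, 0, 0]}, {"gripper": 3, "travel": [0, -13.8, -7.2], "rotation": [0, 0, 0]}, {"gripper": 3, "travel": [0, -14.3, -5.9], "rotation": [0, 0, 0]}, {"gripper": 3, "travel": [0, -14.8, -4.7], "rotation": [0, 0, 0]}, {"gripper": 3, "travel": [0, -15.2, -3.4], "rotation": [0, 0, 0]}, {"gripper": 3, "travel": [0, -15.4, -2.0], "rotation": [0, 0, 0]}, {"gripper": 3, "travel": [0, -15.5, -0.7], "rotation": [0, 0, 0]}]'

```text
t: 38.33
tcp_pos: [0.4366, 0.2405, 0.2389]
tool_rot: [1.0, 0.031, -0.0, 0.001]
force: [-0.2, -3.4, 5.3]
finger_gap: 0.12
```

```bash
python3 - <<'E'
from h import *
im,c=snap("wrist","w22");s=manip.sense();print(s["tcp_pos"],s["finger_gap"]*85.4,s["force"])
h=cv2.cvtColor(im,cv2.COLOR_RGB2HSV);m=(h[...,0]>100)&(h[...,0]<130)&(h[...,1]>150)&(h[...,2]>30)
for ce,st in blobs(m,40): print("blue",ce,st)
E
```

```text
[0.43641427 0.24316496 0.23889017] 9.630282464195973 [-2.38613777  1.8547189  11.11182436]
blue [275.11487577 283.72555663] [ 222  202  107  188 6198]
```

Bar in hand at the top (z 0.239 as expected). Continuing over.

>>> send_rows --motion '[{"gripper": 3, "travel": [0, -15.5, 0.7], "rotation": [0, 0, 0]}, {"gripper": 3, "travel": [0, -15.4, 2.0], "rotation": [0, 0, 0]}, {"gripper": 3, "travel": [0, -15.2, 3.4], "rotation": [0, 0, 0]}, {"gripper": 3, "travel": [0, -14.8, 4.7], "rotation": [0, 0, 0]}, {"gripper": 3, "travel": [0, -14.3, 5.9], "rotation": [0, 0, 0]}, {"gripper": 3, "travel": [0, -13.8, 7.2], "rotation": [0, 0, 0]}, {"gripper": 3, "travel": [0, -13.1, 8.3], "rotation": [0, 0, 0]}, {"gripper": 3, "travel": [0, -12.3, 9.5], "rotation": [0, 0, 0]}, {"gripper": 3, "travel": [0, -11.4, 10.5], "rotation": [0, 0, 0]}, {"gripper": 3, "travel": [0, 0, 0], "rotation": [0, 0, 0]}]'

```text
t: 39.22
tcp_pos: [0.4285, 0.3697, 0.1842]
tool_rot: [1.0, 0.031, -0.0, -0.002]
force: [-0.2, 5.9, 0.5]
finger_gap: 0.112
```

>>> send_rows --motion '[{"gripper": 3, "travel": [0, -10.5, 11.4], "rotation": [0, 0, 0]}, {"gripper": 3, "travel": [0, -9.5, 12.3], "rotation": [0, 0, 0]}, {"gripper": 3, "travel": [0, -8.3, 13.1], "rotation": [0, 0, 0]}, {"gripper": 3, "travel": [0, -7.2, 13.8], "rotation": [0, 0, 0]}, {"gripper": 3, "travel": [0, -5.9, 14.3], "rotation": [0, 0, 0]}, {"gripper": 3, "travel": [0, -4.7, 14.8], "rotation": [0, 0, 0]}, {"gripper": 3, "travel": [0, -3.4, 15.2], "rotation": [0, 0, 0]}, {"gripper": 3, "travel": [0, -1.0, 10], "rotation": [0, 0, 0]}, {"gripper": 3, "travel": [0, -0.6, 9], "rotation": [0, 0, 0]}, {"gripper": 3, "travel": [0, 0, 0], "rotation": [0, 0, 0]}, {"gripper": 3, "travel": [0, 0, 0], "rotation": [0, 0, 0]}]'

```text
t: 40.13
tcp_pos: [0.4255, 0.4188, 0.0699]
tool_rot: [1.0, 0.031, -0.0, -0.001]
force: [-0.7, 6.3, -4.5]
finger_gap: 0.113
```

>>> send_rows --motion '[{"gripper": 3, "travel": [0, -0.5, 5], "rotation": [0, 0, 0]}, {"gripper": 3, "travel": [0, -0.3, 4], "rotation": [0, 0, 0]}, {"gripper": 3, "travel": [0, 0, 2], "rotation": [0, 0, 0]}, {"gripper": 3, "travel": [0, 0, 0], "rotation": [0, 0, 0]}, {"gripper": 3, "travel": [0, 0, 0], "rotation": [0, 0, 0]}, {"gripper": 3, "travel": [0, 0, 0], "rotation": [0, 0, 0]}]'

```text
t: 40.63
tcp_pos: [0.4255, 0.4191, 0.061]
tool_rot: [1.0, 0.031, 0.0, -0.001]
force: [-2.1, 6.1, 2.8]
finger_gap: 0.113
```

>>> send_rows --motion '[{"gripper": 3, "travel": [0, 0, 1], "rotation": [0, 0, 0]}, {"gripper": 3, "travel": [0, 0, 1], "rotation": [0, 0, 0]}, {"gripper": 3, "travel": [0, 0, 1], "rotation": [0, 0, 0]}, {"gripper": 3, "travel": [0, 0, 0], "rotation": [0, 0, 0]}, {"gripper": 3, "travel": [0, 0, 0], "rotation": [0, 0, 0]}]'

```text
t: 41.05
tcp_pos: [0.4256, 0.4191, 0.0607]
tool_rot: [1.0, 0.031, 0.001, -0.001]
force: [-5.2, 2.3, 18.0]
finger_gap: 0.116
```

Tray is over, at the stop. Moving to the post.

>>> send_rows --motion '[{"gripper": 3, "travel": [0, 0, -4], "rotation": [0, 0, 0]}, {"gripper": 34, "travel": [0, 0, 0], "rotation": [0, 0, 0]}, {"gripper": 34, "travel": [0, 0, 0], "rotation": [0, 0, 0]}, {"gripper": 34, "travel": [0, 0, 0], "rotation": [0, 0, 0]}, {"gripper": 34, "travel": [0, 0, -15], "rotation": [0, 0, 0]}, {"gripper": 34, "travel": [0, 0, -25], "rotation": [0, 0, 0]}, {"gripper": 34, "travel": [0, 0, -30], "rotation": [0, 0, 0]}, {"gripper": 34, "travel": [0, 0, -20], "rotation": [0, 0, 0]}, {"gripper": 34, "travel": [-2, 23, 0], "rotation": [0, 0, 0]}, {"gripper": 34, "travel": [-1, 23, 0], "rotation": [0, 0, 0]}, {"gripper": 34, "travel": [0, 0, 0], "rotation": [0, 0, 0]}, {"gripper": 34, "travel": [0, 0, 0], "rotation": [0, 0, 0]}]'

```text
t: 42.05
tcp_pos: [0.4248, 0.3704, 0.1516]
tool_rot: [1.0, 0.03, -0.001, 0.001]
force: [0.6, 0.1, 0.2]
finger_gap: 0.4
```

>>> send_rows --motion '[{"gripper": 34, "travel": [0, 0, 0], "rotation": [0, 0, 0]}, {"gripper": 34, "travel": [0, 0, 0], "rotation": [0, 0, 0]}]'

```text
t: 42.22
tcp_pos: [0.4254, 0.3725, 0.1519]
tool_rot: [1.0, 0.031, -0.0, 0.0]
force: [-0.3, -1.2, -0.2]
finger_gap: 0.397
```

```bash
python3 - <<'E'
from h import *
im,c=snap("wrist","w23");s=manip.sense();print(s["tcp_pos"],s["finger_gap"]*85.4,s["t"])
h=cv2.cvtColor(im,cv2.COLOR_RGB2HSV);m=(h[...,0]>100)&(h[...,0]<130)&(h[...,1]>150)&(h[...,2]>30)
for ce,st in blobs(m,40): print("blue",ce,st,hit(c,ce,.08-.0052))
E
```

```text
[0.42529986 0.3727032  0.15198004] 33.901623334386 42.2667
blue [207.35509138 212.01671018] [ 195  154   25  124 1915] [0.42760989 0.41904691 0.0748    ]
blue [274.45961995 226.195962  ] [264 202  21  48 842] [0.41994312 0.37239333 0.0748    ]
```

>>> send_rows --motion '[{"gripper": 34, "travel": [0, 0, 22], "rotation": [0, 0, 0]}, {"gripper": 34, "travel": [0, 0, 22], "rotation": [0, 0, 0]}, {"gripper": 34, "travel": [0, 0, 15], "rotation": [0, 0, 0]}, {"gripper": 34, "travel": [0, 0, 7], "rotation": [0, 0, 0]}, {"gripper": 34, "travel": [0, 0, 0], "rotation": [0, 0, 0]}, {"gripper": 34, "travel": [0, 0, 0], "rotation": [0, 0, 0]}, {"gripper": 5, "travel": [0, 0, 0], "rotation": [0, 0, 0]}, {"gripper": 5, "travel": [0, 0, 0], "rotation": [0, 0, 0]}, {"gripper": 5, "travel": [0, 0, 0], "rotation": [0, 0, 0]}, {"gripper": 5, "travel": [0, 0, 0], "rotation": [0, 0, 0]}, {"gripper": 5, "travel": [0, 0, 0], "rotation": [0, 0, 0]}]' --newtons 40

```text
t: 43.18
tcp_pos: [0.426, 0.373, 0.0876]
tool_rot: [1.0, 0.031, 0.001, -0.001]
force: [-0.5, 2.5, 4.3]
finger_gap: 0.143
```

>>> send_rows --motion '[{"gripper": 5, "travel": [-3, 0, 0], "rotation": [0, 0, 0]}, {"gripper": 5, "travel": [-3, 0, 0], "rotation": [0, 0, 0]}, {"gripper": 5, "travel": [-3, 0, 0], "rotation": [0, 0, 0]}, {"gripper": 5, "travel": [-3, 0, 0], "rotation": [0, 0, 0]}, {"gripper": 5, "travel": [-3, 0, 0], "rotation": [0, 0, 0]}, {"gripper": 5, "travel": [-3, 0, 0], "rotation": [0, 0, 0]}, {"gripper": 5, "travel": [-2, 0, 0], "rotation": [0, 0, 0]}, {"gripper": 5, "travel": [-1, 0, 0], "rotation": [0, 0, 0]}, {"gripper": 5, "travel": [0, 0, 0], "rotation": [0, 0, 0]}, {"gripper": 5, "travel": [0, 0, 0], "rotation": [0, 0, 0]}]'

```text
t: 44.02
tcp_pos: [0.405, 0.3717, 0.0875]
tool_rot: [1.0, 0.031, 0.001, -0.001]
force: [2.1, 1.2, 6.6]
finger_gap: 0.145
```

>>> send_rows --motion '[{"gripper": 5, "travel": [-1, 0, 0], "rotation": [0, 0, 0]}, {"gripper": 5, "travel": [-1, 0, 0], "rotation": [0, 0, 0]}, {"gripper": 5, "travel": [-1, 0, 0], "rotation": [0, 0, 0]}, {"gripper": 5, "travel": [-1, 0, 0], "rotation": [0, 0, 0]}, {"gripper": 5, "travel": [0, 0, 0], "rotation": [0, 0, 0]}, {"gripper": 5, "travel": [0, 0, 0], "rotation": [0, 0, 0]}]'

```text
t: 44.52
tcp_pos: [0.4049, 0.3718, 0.0876]
tool_rot: [0.999, 0.031, 0.005, -0.001]
force: [8.9, 0.4, 2.8]
finger_gap: 0.142
```

>>> send_rows --motion '[{"gripper": 5, "travel": [4, 0, 0], "rotation": [0, 0, 0]}, {"gripper": 34, "travel": [0, 0, 0], "rotation": [0, 0, 0]}, {"gripper": 34, "travel": [0, 0, 0], "rotation": [0, 0, 0]}, {"gripper": 34, "travel": [0, 0, 0], "rotation": [0, 0, 0]}, {"gripper": 34, "travel": [0, 0, -10], "rotation": [0, 0, 0]}, {"gripper": 34, "travel": [0, 0, -25], "rotation": [0, 0, 0]}, {"gripper": 34, "travel": [0, 0, -30], "rotation": [0, 0, 0]}, {"gripper": 34, "travel": [12, -23, 0], "rotation": [0, 0, 0]}, {"gripper": 34, "travel": [11, -23, 0], "rotation": [0, 0, 0]}, {"gripper": 34, "travel": [0, 0, 0], "rotation": [0, 0, 0]}, {"gripper": 34, "travel": [0, 0, 0], "rotation": [0, 0, 0]}, {"gripper": 34, "travel": [0, 0, 0], "rotation": [0, 0, 0]}]'

```text
t: 45.52
tcp_pos: [0.4232, 0.4176, 0.1512]
tool_rot: [1.0, 0.031, -0.001, 0.001]
force: [-0.3, -0.3, 0.2]
finger_gap: 0.401
```

```bash
python3 - <<'E'
from h import *
im,c=snap("wrist","w24");s=manip.sense();print(s["tcp_pos"],s["finger_gap"]*85.4,s["t"])
h=cv2.cvtColor(im,cv2.COLOR_RGB2HSV);m=(h[...,0]>100)&(h[...,0]<130)&(h[...,1]>150)&(h[...,2]>30)
for ce,st in blobs(m,40): print("blue",ce,st,hit(c,ce,.08-.0052))
go([.4256,.4191,.061],3.56)
E
```

```text
[0.42309275 0.41731178 0.15107624] 34.134975274761246 45.5667
blue [272.89136905 215.91617063] [ 264  155   18  126 2016] [0.42548579 0.41892039 0.0748    ]
blue [339.01775805 252.52386238] [324 227  32  53 901] [0.40044021 0.3700744  0.0748    ]
shift [ 2.8 -1.8 90.1] yaw 3.57 tilt [-0.13 -0.1 ] turn 0.007234574027799923
```

>>> send_rows --motion '[{"gripper": 34, "travel": [2.5, -1.8, 25], "rotation": [0, 0, 0]}, {"gripper": 34, "travel": [0, 0, 30], "rotation": [0, 0, 0]}, {"gripper": 34, "travel": [0, 0, 23], "rotation": [0, 0, 0]}, {"gripper": 34, "travel": [0, 0, 12], "rotation": [0, 0, 0]}, {"gripper": 34, "travel": [0, 0, 0], "rotation": [0, 0, 0]}, {"gripper": 34, "travel": [0, 0, 0], "rotation": [0, 0, 0]}, {"gripper": 3, "travel": [0, 0, 0], "rotation": [0, 0, 0]}, {"gripper": 3, "travel": [0, 0, 0], "rotation": [0, 0, 0]}, {"gripper": 3, "travel": [0, 0, 0], "rotation": [0, 0, 0]}, {"gripper": 3, "travel": [0, 0, 0], "rotation": [0, 0, 0]}, {"gripper": 3, "travel": [0, 0, 0], "rotation": [0, 0, 0]}]' --newtons 60

```text
t: 46.48
tcp_pos: [0.4278, 0.4193, 0.0631]
tool_rot: [0.999, 0.032, 0.001, 0.001]
force: [1.4, -5.3, 2.6]
finger_gap: 0.116
```

>>> send_rows --motion '[{"gripper": 3, "travel": [0, 0.3, -7], "rotation": [0, 0, 0]}, {"gripper": 3, "travel": [0, 0.4, -8.5], "rotation": [0, 0, 0]}, {"gripper": 3, "travel": [0, 1, -8], "rotation": [0, 0, 0]}, {"gripper": 3, "travel": [0, 1, -7.4], "rotation": [0, 0, 0]}, {"gripper": 3, "travel": [0, 3.4, -15.2], "rotation": [0, 0, 0]}, {"gripper": 3, "travel": [0, 4.7, -14.8], "rotation": [0, 0, 0]}, {"gripper": 3, "travel": [0, 5.9, -14.3], "rotation": [0, 0, 0]}, {"gripper": 3, "travel": [0, 7.2, -13.8], "rotation": [0, 0, 0]}, {"gripper": 3, "travel": [0, 8.3, -13.1], "rotation": [0, 0, 0]}, {"gripper": 3, "travel": [0, 9.5, -12.3], "rotation": [0, 0, 0]}, {"gripper": 3, "travel": [0, 0, 0], "rotation": [0, 0, 0]}]'

```text
t: 47.4
tcp_pos: [0.4304, 0.3768, 0.1788]
tool_rot: [1.0, 0.031, 0.001, 0.0]
force: [3.9, -5.0, -2.8]
finger_gap: 0.117
```

>>> send_rows --motion '[{"gripper": 3, "travel": [0, 10.5, -11.4], "rotation": [0, 0, 0]}, {"gripper": 3, "travel": [0, 11.4, -10.5], "rotation": [0, 0, 0]}, {"gripper": 3, "travel": [0, 12.3, -9.5], "rotation": [0, 0, 0]}, {"gripper": 3, "travel": [0, 13.1, -8.3], "rotation": [0, 0, 0]}, {"gripper": 3, "travel": [0, 13.8, -7.2], "rotation": [0, 0, 0]}, {"gripper": 3, "travel": [0, 14.3, -5.9], "rotation": [0, 0, 0]}, {"gripper": 3, "travel": [0, 14.8, -4.7], "rotation": [0, 0, 0]}, {"gripper": 3, "travel": [0, 15.2, -3.4], "rotation": [0, 0, 0]}, {"gripper": 3, "travel": [0, 15.4, -2.0], "rotation": [0, 0, 0]}, {"gripper": 3, "travel": [0, 15.5, -0.7], "rotation": [0, 0, 0]}, {"gripper": 3, "travel": [0, 0, 0], "rotation": [0, 0, 0]}]'

```text
t: 48.32
tcp_pos: [0.4388, 0.2404, 0.2412]
tool_rot: [1.0, 0.03, 0.002, 0.0]
force: [3.8, -2.1, -1.3]
finger_gap: 0.112
```

>>> send_rows --motion '[{"gripper": 3, "travel": [0, 15.5, 0.7], "rotation": [0, 0, 0]}, {"gripper": 3, "travel": [0, 15.4, 2.0], "rotation": [0, 0, 0]}, {"gripper": 3, "travel": [0, 15.2, 3.4], "rotation": [0, 0, 0]}, {"gripper": 3, "travel": [0, 14.8, 4.7], "rotation": [0, 0, 0]}, {"gripper": 3, "travel": [0, 14.3, 5.9], "rotation": [0, 0, 0]}, {"gripper": 3, "travel": [0, 13.8, 7.2], "rotation": [0, 0, 0]}, {"gripper": 3, "travel": [0, 13.1, 8.3], "rotation": [0, 0, 0]}, {"gripper": 3, "travel": [0, 12.3, 9.5], "rotation": [0, 0, 0]}, {"gripper": 3, "travel": [0, 11.4, 10.5], "rotation": [0, 0, 0]}, {"gripper": 3, "travel": [0, 0, 0], "rotation": [0, 0, 0]}]'

```text
t: 49.15
tcp_pos: [0.4466, 0.1148, 0.1878]
tool_rot: [1.0, 0.03, 0.001, 0.001]
force: [3.4, -5.5, -1.0]
finger_gap: 0.113
```

>>> send_rows --motion '[{"gripper": 3, "travel": [0, 10.5, 11.4], "rotation": [0, 0, 0]}, {"gripper": 3, "travel": [0, 9.5, 12.3], "rotation": [0, 0, 0]}, {"gripper": 3, "travel": [0, 8.3, 13.1], "rotation": [0, 0, 0]}, {"gripper": 3, "travel": [0, 7.2, 13.8], "rotation": [0, 0, 0]}, {"gripper": 3, "travel": [0, 5.9, 14.3], "rotation": [0, 0, 0]}, {"gripper": 3, "travel": [0, 4.7, 14.8], "rotation": [0, 0, 0]}, {"gripper": 3, "travel": [0, 3.4, 15.2], "rotation": [0, 0, 0]}, {"gripper": 3, "travel": [0, 1.5, 10], "rotation": [0, 0, 0]}, {"gripper": 3, "travel": [0, 0.5, 9], "rotation": [0, 0, 0]}, {"gripper": 3, "travel": [0, 0, 0], "rotation": [0, 0, 0]}, {"gripper": 3, "travel": [0, 0, 0], "rotation": [0, 0, 0]}]'

```text
t: 50.07
tcp_pos: [0.4497, 0.0644, 0.0738]
tool_rot: [1.0, 0.031, 0.0, 0.001]
force: [2.9, -8.3, -3.4]
finger_gap: 0.113
```

>>> send_rows --motion '[{"gripper": 3, "travel": [0, 0.3, 5], "rotation": [0, 0, 0]}, {"gripper": 3, "travel": [0, 0, 4], "rotation": [0, 0, 0]}, {"gripper": 3, "travel": [0, 0, 3], "rotation": [0, 0, 0]}, {"gripper": 3, "travel": [0, 0, 1], "rotation": [0, 0, 0]}, {"gripper": 3, "travel": [0, 0, 1], "rotation": [0, 0, 0]}, {"gripper": 3, "travel": [0, 0, 0], "rotation": [0, 0, 0]}, {"gripper": 3, "travel": [0, 0, 0], "rotation": [0, 0, 0]}]'

```text
t: 50.65
tcp_pos: [0.4499, 0.0641, 0.0627]
tool_rot: [1.0, 0.031, 0.002, 0.001]
force: [-2.6, -7.7, 22.5]
finger_gap: 0.113
```

>>> send_rows --motion '[{"gripper": 3, "travel": [0, 0, 1], "rotation": [0, 0, 0]}, {"gripper": 3, "travel": [0, 0, 0], "rotation": [0, 0, 0]}, {"gripper": 3, "travel": [0, 0, 0], "rotation": [0, 0, 0]}]'

```text
t: 50.9
tcp_pos: [0.4499, 0.0641, 0.0626]
tool_rot: [1.0, 0.031, 0.002, 0.001]
force: [-3.9, -8.5, 31.4]
finger_gap: 0.116
```

Tray fully back, at the stop. I'll release and look.

>>> send_rows --motion '[{"gripper": 3, "travel": [0, 0, -5], "rotation": [0, 0, 0]}, {"gripper": 34, "travel": [0, 0, 0], "rotation": [0, 0, 0]}, {"gripper": 34, "travel": [0, 0, 0], "rotation": [0, 0, 0]}, {"gripper": 34, "travel": [0, 0, 0], "rotation": [0, 0, 0]}, {"gripper": 34, "travel": [0, 0, -10], "rotation": [0, 0, 0]}, {"gripper": 34, "travel": [0, 0, -30], "rotation": [0, 0, 0]}, {"gripper": 34, "travel": [0, 0, -40], "rotation": [0, 0, 0]}, {"gripper": 34, "travel": [0, 0, -40], "rotation": [0, 0, 0]}, {"gripper": 34, "travel": [0, 0, -40], "rotation": [0, 0, 0]}, {"gripper": 34, "travel": [0, -40, -10], "rotation": [0, 0, 0]}, {"gripper": 34, "travel": [0, -40, 0], "rotation": [0, 0, 0]}, {"gripper": 34, "travel": [0, -40, 0], "rotation": [0, 0, 0]}]'

```text
t: 51.9
tcp_pos: [0.4413, 0.1864, 0.2348]
tool_rot: [1.0, 0.03, 0.001, -0.001]
force: [0.9, -0.6, -0.3]
finger_gap: 0.391
```

>>> send_rows --motion '[{"gripper": 34, "travel": [0, -20, 0], "rotation": [0, 0, 0]}, {"gripper": 34, "travel": [0, 0, 0], "rotation": [0, 0, 0]}, {"gripper": 34, "travel": [0, 0, 0], "rotation": [0, 0, 0]}, {"gripper": 34, "travel": [0, 0, 0], "rotation": [0, 0, 0]}]'

```text
t: 52.23
tcp_pos: [0.4394, 0.2047, 0.2329]
tool_rot: [1.0, 0.031, -0.001, 0.0]
force: [0.3, 0.1, -0.0]
finger_gap: 0.398
```

```bash
python3 - <<'E'
from h import *
im,c=snap("wrist","w25");sd,_=snap("side","s25");s=manip.sense();print(s["tcp_pos"],s["t"],s["force"])
h=cv2.cvtColor(im,cv2.COLOR_RGB2HSV);m=(h[...,0]>100)&(h[...,0]<130)&(h[...,1]>150)&(h[...,2]>30)
for ce,st in blobs(m,40): print("blue",ce,st,hit(c,ce,.08-.0052))
a=cv2.resize(im[0:290,80:500],(790,545))[:, :400+390]
b=cv2.resize(im[0:300],(560,300));cr=cv2.resize(sd[110:230,190:310],(300,300))
n1=proj(c,[.3999,.2947,.09]);n2=proj(c,[.4678,.2989,.09]);print(n1,n2)
u,v=((n1+n2)/2).astype(int);z=cv2.resize(im[max(v-70,0):v+70,max(u-70,0):u+70],(300,300))
M=np.zeros((600,800,3),np.uint8);M[:300,:560]=b;M[300:,:300]=cr;M[300:,300:600]=z;cv2.imwrite("pics/final.png",M[:,:,::-1])
E
```

```text
[0.43991776 0.20410304 0.2330619 ] 52.3333 [ 0.05565841 -0.31808304  0.73403979]
blue [430.11640625 189.08359375] [ 417  142   28   97 1280] [0.44581378 0.06202012 0.0748    ]
blue [378.33737374 217.00606061] [364 200  29  34 495] [0.41554164 0.10512565 0.0748    ]
[173.38062694 227.00437669] [165.40289878 152.44195356]
```

View pics/final.png

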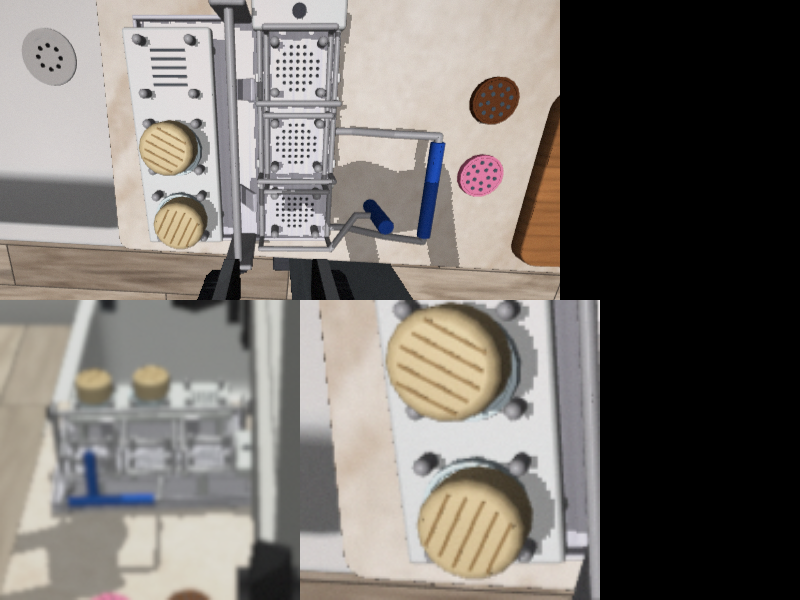

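Final view: both cheeses lie mat-print side up, ash down, on discs in nests 1 and 2 at (180,222) and (167,148). The tray is back and empty, and the post is back at its open position. One last centring check, then I'll hand in.

```bash
python3 - <<'E'
from h import *
im=np.ascontiguousarray(cv2.imread("pics/w25.png")[:,:,::-1]);c=manip.calibration("wrist")
h=cv2.cvtColor(im,cv2.COLOR_RGB2HSV);m=((h[...,0]>10)&(h[...,0]<30)&(h[...,1]>65)).astype(np.uint8);m[:100]=0;m[255:]=0;m[:,:130]=0;m[:,215:]=0
m=cv2.morphologyEx(m,cv2.MORPH_OPEN,np.ones((5,5),np.uint8))
for ct in cv2.findContours(m,cv2.RETR_EXTERNAL,cv2.CHAIN_APPROX_NONE)[0]:
    if len(ct)>60: e=cv2.fitEllipse(ct);print(e,hit(c,e[0],.090-.0052),"nests seen .3999 .2947 / .4678 .2989")
print(manip.sign_off())
E
```

```text
((180.21925354003906, 222.39488220214844), (48.8104362487793, 52.48303985595703), 53.1844482421875) [0.40330449 0.28932108 0.0848    ] nests seen .3999 .2947 / .4678 .2989
((167.8504638671875, 147.22865295410156), (53.25263595581055, 56.60053253173828), 88.70845031738281) [0.47210201 0.29765635 0.0848    ] nests seen .3999 .2947 / .4678 .2989
the job is handed in; nothing more can be done
None
```

The job is handed in after about 52 s of the 210 s. Both cheeses that were on the board are turned and lie ashed face down on draining discs in nests 1 and 2.

- **What I did:** I put discs in nests 1 and 2 and cheeses, ash up, in pockets 1 and 2. I closed the keeper 21 mm to its stop and swung the tray over to its stop. I then opened the keeper 21 mm to its stop and swung the empty tray back to its stop. The hand was clear of everything at hand-in.
- **Last picture:** both cheeses show the plain mat-print face up and stand upright on their discs. The tray is empty and back on the loading side, and the keeper post is within 1 mm of where it stood when open. The pink and brown discs were left alone.
- **Check that disagreed:** the final centring measurement put the cheeses 4 to 6 mm off their nest centres, about (3.4, −5.4) mm at nest 1 and (4.3, −1.2) mm at nest 2. Some of that may be the wrist camera, whose calibration looked about 5 mm low in height throughout and which saw the nests at an angle. I signed off in the same step, so I did not look again.

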